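# Strip the sanding-drum spindle and park every drum on its own colour

## Task

Take the stack on the spindle apart from the top down: first stand the black cap upright on the middle of the round black pad, then put the red, the yellow and the blue sanding drum, in that order, each over the peg of the plate in its own colour so that it lies flat on the plate. Let go of each before taking the next, keep them level while you carry them, and leave the polish tin and the brush where they are.

Things in the scene. Friction and masses are not known exactly. Their poses are not given: they have to be found in the camera images.
- cap_mid (a point): Black cylindrical retaining cap, 26 mm diameter, 34 mm tall, with a small bright disc on its top; a blind hole (18 mm wide, 14 mm deep) in its underside sits loosely over the tip of the fixed upright steel spindle that carries the stack. At the start it tops the stack, its underside 84 mm above the table, 4 mm clear of the red drum; lift it at least 20 mm to clear the spindle. Point: its centre, half-way up; z up along its axis.
- red_drum_mid (a point): Red sanding drum with a cork-brown band round its side: a flat ring 40 mm in outside diameter, 24 mm thick, with a 24 mm bore right through. At the start it is the top drum of the stack, threaded loosely on the upright fixed spindle (12 mm diameter, top 98 mm above the table, round foot 90 mm wide and 8 mm thick), resting on the yellow drum, its underside 56 mm above the table. Point: its centre, half-way up; z up along its axis.
- yellow_drum_mid (a point): Yellow sanding drum with a cork-brown band round its side: a flat ring 52 mm in outside diameter, 24 mm thick, with a 24 mm bore right through. At the start it is the middle drum of the stack, threaded loosely on the upright fixed spindle (12 mm diameter, top 98 mm above the table, round foot 90 mm wide and 8 mm thick), resting on the blue drum, its underside 32 mm above the table. Point: its centre, half-way up; z up along its axis.
- blue_drum_mid (a point): Blue sanding drum with a cork-brown band round its side: a flat ring 64 mm in outside diameter, 24 mm thick, with a 24 mm bore right through. At the start it is the lowest drum of the stack, threaded loosely on the upright fixed spindle (12 mm diameter, top 98 mm above the table, round foot 90 mm wide and 8 mm thick), resting on the spindle's foot, its underside 8 mm above the table. Point: its centre, half-way up; z up along its axis.
- red_place_seat (a point): Red square place for the red drum: a fixed plate 84 x 84 mm, 6 mm thick, with an upright steel peg in its middle, 8 mm in diameter with a tapered tip, rising 30 mm above the plate. The drum drops over the peg and lies flat on the plate. Point: centre of the plate's top face, at the peg's foot, 6 mm above the table; z up, x and y along its edges.
- yellow_place_seat (a point): Yellow square place for the yellow drum: a fixed plate 84 x 84 mm, 6 mm thick, with an upright steel peg in its middle, 8 mm in diameter with a tapered tip, rising 30 mm above the plate. The drum drops over the peg and lies flat on the plate. Point: centre of the plate's top face, at the peg's foot, 6 mm above the table; z up, x and y along its edges.
- blue_place_seat (a point): Blue square place for the blue drum: a fixed plate 84 x 84 mm, 6 mm thick, with an upright steel peg in its middle, 8 mm in diameter with a tapered tip, rising 30 mm above the plate. The drum drops over the peg and lies flat on the plate. Point: centre of the plate's top face, at the peg's foot, 6 mm above the table; z up, x and y along its edges.
- cap_pad_top (a point): Black round rubber pad, fixed, 82 mm across, 5 mm thick, quite flat: the place for the cap. Point: centre of its top face, 5 mm above the table; z up.
- tin_mid (a point): Bystander, loose: flat round polish tin with a green lid, 71 mm diameter, 23 mm tall. Point: its centre. Leave it alone.
- brush_mid (a point): Bystander, loose: shoe brush with a dark wooden back and grey bristles down, 150 x 45 mm, 36 mm tall, its length along its x. Point: its centre. Leave it alone.
Mind the look-alikes: they are no part of the job. Leave any pink or white look-alike of the part that bears red_place_seat alone. What is shaped like the part that bears blue_place_seat but turquoise is not meant.

How it is judged:
By the outcome, as a careful person would: the job done as asked, in the order asked, and still so for the second after the job is handed in, with the robot touching nothing.
It also fails if it takes over 114 s, if anything falls off the work surface, if the arm or the gripper's body presses on something with over 40 N, if the wrist force passes 120 N, or if a joint passes its speed limit or range.

## Robot

A 6-joint arm with a two-finger parallel gripper is mounted at the origin on the work surface. World frame = base frame: x ahead of the robot, y to its left, z up, the work surface at z = 0. Lengths are in m, angles in rad, forces in N, time in s.
With the tool pointing down it reaches from about 0.275 to 0.85 m from the base axis. Payload 5.2 kg.
Tool frame: the origin (TCP) lies at the very end of the fingers, on their centre line; the grasp point (between the pads) lies 19 mm behind it; z points along the fingers, y is the direction in which the jaws open and shut (so a half turn about z gives the same grasp; the last joint's range is limited). The gripper opens to 85 mm and grips with 20 to 120 N. Pads are 22 mm wide; open, the fingers measure 114 mm over their backs; the gripper's body (76 mm by 85 mm) begins 54 mm behind the grasp point. The pads swing forward as they close: fully open they stand 13 mm farther back than shut.
Start: joints at [-1.547, 0.259, 1.535, -0, 1.348, -0.203], TCP at [0.124, -0.536, 0.231] pointing down, gripper open.
Joint ranges: [-3.14, 3.14], [-0.91, 2.08], [0.19, 2.58], [-1.22, 4.36], [0.22, 2.71], [-3.12, 3.12]. Speed limits (rad/s): [2.57, 2.57, 3.14, 3.14, 3.14, 3.14].

## Interface

Orientations are given as a unit quaternion [x, y, z, w].
In Python, from plant import env gives the robot as it stands.
- The arm moves only by the shell command python3 -m jog 'ROWS'. ROWS is JSON, a list that holds one entry, the list of rows, each a list of 5 numbers: the shift along the tool's x, y, z in cm, then the turn about the tool's z in rad, then the opening, from 0 (shut) to 1 (fully open). A call has 1 to 20 rows; each row shifts and turns the pose as measured when the row begins, along the tool's axes as they then stand; what a row does not reach is not made up. A row lasts 1/12 s, in which the tool goes at most 41.7 mm and 7.16 degrees, less where a joint would pass 70% of its speed; a pose out of reach is approached as far as the arm can. A call is refused whole if a number of a shift passes 4.17 or a number of a turn 0.125, either way. A call with a gripper value outside its range is refused whole. The fingers move at their own pace and stop on an object; the grip force is fixed at half the most. Time passes only in rows, so rows that do not move let the fingers close. It gives the time, the measured TCP pose, the force and the opening at its end, in the units of the state.
- env.sense(): the state, without advancing time (a new reading comes with each control period).
- env.capture(name): name is "scene" or "side" or "wrist"; returns a dict with "color" (384x512x3 uint8, red, green, blue), "fx", "fy", "cx", "cy" (pixels), "rvec" (rotation vector, rad) and "tvec" (3), from world to camera coordinates, as OpenCV has them. Camera axes: x right, y down, z forward; pixel columns grow to the right and rows downward; lengths in m; the calibration is good to about 2 mm. A picture is of the moment at which its call begins. There is no depth.
- env.job_done(): hands the job in, once; it reports no verdict.
The state is a dict: "time": time; "joints": joint angles; "qvel": joint speeds; "effort": joint torques, N m; "eef_pos": TCP position; "tool_rot": TCP orientation; "ft_force": force on the tool from outside, world axes, zero at the start; "ft_torque": the same for the moment, N m; "gripper_width": finger opening in m.
Only numpy, scipy, OpenCV 4.12 (cv2) and the standard library are available. Lean on these libraries where they do the work, as an engineer would, in place of code of your own. Each camera call takes 0.05 s, during which the arm holds its last target.

## Working session

There is one attempt and no reset: what is moved stays moved. The work goes in short steps, Python scripts to look and compute and a shell command to move; the robot and the scene stay as the last step left them, time stands still between calls to the robot, and variables do not carry over. Pictures are saved under pics/ and viewed, and the job is handed in when it is done.

```bash
mkdir -p pics; ls
cat > h.py <<'E'
import numpy as np, cv2
from plant import env
def save(name,fn):
    c=env.capture(name); cv2.imwrite('pics/'+fn+'.png',c['color'][:,:,::-1])
    np.savez('pics/'+fn+'.npz',**{k:np.array(v) for k,v in c.items()}); return c
def load(fn): return np.load('pics/'+fn+'.npz')
def cam(c):
    R,_=cv2.Rodrigues(np.array(c['rvec'],float)); return R,np.array(c['tvec'],float).ravel()
def ray(c,u,v):
    R,t=cam(c); d=R.T@np.array([(u-c['cx'])/c['fx'],(v-c['cy'])/c['fy'],1]); return -R.T@t,d
def atz(c,u,v,z):
    o,d=ray(c,u,v); return o+d*(z-o[2])/d[2]
def proj(c,p):
    R,t=cam(c); q=R@np.array(p)+t; return float(c['fx']*q[0]/q[2]+c['cx']),float(c['fy']*q[1]/q[2]+c['cy'])
def crop(fn,x0,y0,x1,y1,s,out):
    im=cv2.imread('pics/'+fn+'.png')[y0:y1,x0:x1]; cv2.imwrite('pics/'+out+'.png',cv2.resize(im,None,fx=s,fy=s,interpolation=cv2.INTER_CUBIC))
E
python3 - <<'E'
from h import *
for n in ['scene','side','wrist']:
    c=save(n,n+'0'); o,_=ray(c,0,0); print(n,o,c['fx'],c['rvec'])
print(env.sense())
E
```

```text
pics
scene [ 1.23645261 -0.09183914  0.84117482] 439.8146814955266 [ 1.89381546  1.67754459 -0.64622399]
side [0.55129716 0.67556007 0.54778711] 350.7160976589546 [ 0.0492012  -2.72141486  1.49074397]
wrist [ 0.1918216  -0.52003261  0.37480412] 306.4963352561515 [-2.28354328  1.81556203  0.25235311]
{'time': 0.15, 'joints': array([-1.54682310e+00,  2.59163688e-01,  1.53579489e+00, -4.23114849e-06,
        1.34797966e+00, -2.02770416e-01]), 'qvel': array([ 0.00114238, -0.00251685, -0.00401445, -0.00136754, -0.00014682,
        0.00069281]), 'effort': array([ 1.76860547e-03, -4.46388960e+01, -2.90819371e+01, -2.51403999e-04,
        8.21402064e-03,  3.78210052e-05]), 'eef_pos': array([ 0.12367116, -0.53552709,  0.23068684]), 'tool_rot': array([ 9.93580018e-01,  1.13129551e-01,  5.80119788e-05, -6.70290846e-04]), 'ft_force': array([ 0.38586438, -0.33898102, -0.25336853]), 'ft_torque': array([0.01281933, 0.00873882, 0.05088108]), 'gripper_width': 0.08561497382622496}
```

View pics/scene0.png

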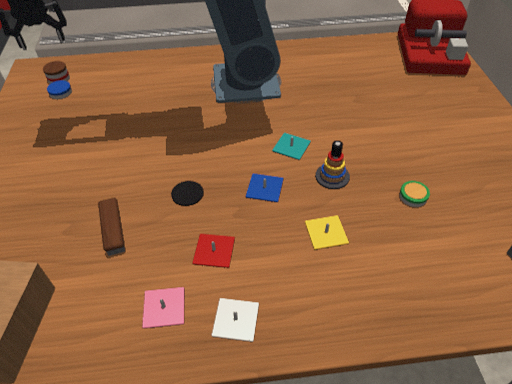

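View pics/side0.png

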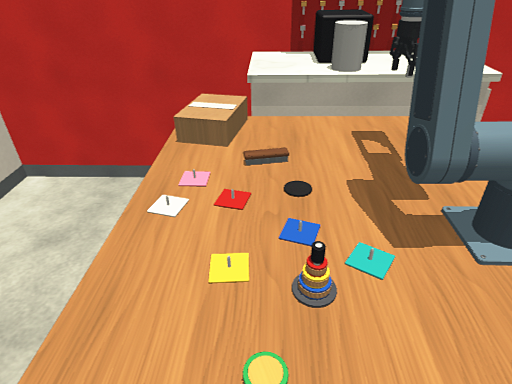

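View pics/wrist0.png

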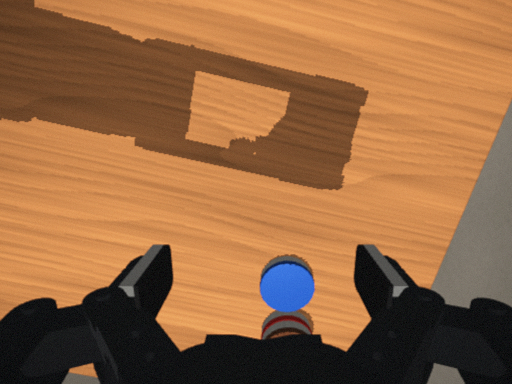

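The scene view shows the spindle stack (335,165), pads and plates: red (214,250), yellow (327,232), blue (265,187), black pad (187,193). Decoys are turquoise (292,146), pink (163,307) and white (235,319). Now enlarging.

Run:
```python
from h import *
crop('scene0',290,130,390,205,8,'s_stack'); crop('scene0',160,165,300,270,5,'s_pl'); crop('side0',270,225,370,310,8,'d_stack'); crop('side0',200,170,340,290,5,'d_pl')
# colour-blob centroids of plates
for fn in ['scene0','side0']:
    c=load(fn); hsv=cv2.cvtColor(c['color'],cv2.COLOR_RGB2HSV)
    R={'red':[(0,180,100),(6,255,255)],'yellow':[(25,150,120),(35,255,255)],'blue':[(108,150,80),(125,255,255)],'black':[(0,0,0),(180,255,40)],'green':[(50,120,60),(75,255,255)]}
    for k,(a,b) in R.items():
        m=cv2.inRange(hsv,a,b); m=cv2.morphologyEx(m,cv2.MORPH_CLOSE,np.ones((5,5)))
        n,l,s,ce=cv2.connectedComponentsWithStats(m)
        for i in range(1,n):
            if 150<s[i][4]<3000:
                cn=cv2.findContours((l==i).astype('uint8'),0,2)[0][0]
                # area-centroid in world plane
                P=np.array([atz(c,u,v,.006)[:2] for u,v in cn[:,0]]); 
                hull=cv2.convexHull((P*1e4).astype('float32')); M=cv2.moments(hull); r=cv2.minAreaRect(hull)
                print(fn,k,ce[i].round(),s[i][4],'xy',round(M['m10']/M['m00']/1e4,4),round(M['m01']/M['m00']/1e4,4),'rect',np.round(np.array(r[1])/1e4,4),round(r[2],1))
```

```text
scene0 red [438.   8.] 864 xy -0.3963 0.8169 rect [0.2157 0.1368] 82.1
scene0 red [430.  53.] 911 xy -0.1114 0.6696 rect [0.2059 0.2664] 78.6
scene0 red [214. 250.] 1125 xy 0.6592 -0.1361 rect [0.0833 0.0841] 76.5
scene0 yellow [326. 232.] 853 xy 0.6393 0.129 rect [0.0773 0.0789] 4.6
scene0 blue [58. 87.] 229 xy -0.0389 -0.608 rect [0.0706 0.0662] 82.5
scene0 blue [264. 187.] 762 xy 0.4823 0.0022 rect [0.0813 0.0829] 71.6
scene0 black [30. 17.] 1622 xy -0.5138 -0.7927 rect [0.4378 0.2347] 19.3
scene0 black [240.  20.] 1463 xy -0.4165 0.016 rect [0.3632 0.1483] 5.9
scene0 black [254.  63.] 1047 xy -0.0981 0.0411 rect [0.1318 0.2135] 75.7
scene0 black [236.  81.] 252 xy -0.0173 -0.0224 rect [0.206  0.0776] 30.2
scene0 black [187. 193.] 594 xy 0.4773 -0.1957 rect [0.0824 0.076 ] 0.8
scene0 green [414. 194.] 198 xy 0.5448 0.3782 rect [0.0712 0.0713] 82.8
side0 red [500.  63.] 2590 xy -2.0085 -3.7917 rect [6.3608 0.2163] 61.1
side0 red [232. 199.] 513 xy 0.6586 -0.1349 rect [0.0859 0.0839] 76.4
side0 yellow [229. 267.] 1086 xy 0.6406 0.1288 rect [0.0832 0.0835] 3.5
side0 blue [300. 231.] 740 xy 0.4808 0.0041 rect [0.0843 0.081 ] 71.5
side0 blue [314. 285.] 153 xy 0.4614 0.168 rect [0.0444 0.0652] 80.8
side0 black [335.  32.] 1393 xy -0.2139 -3.6144 rect [3.3491 0.6998] 83.7
side0 black [405.  44.] 996 xy -0.6303 -2.7344 rect [2.5243 0.2203] 71.3
side0 black [318. 252.] 251 xy 0.4454 0.0773 rect [0.0692 0.028 ] 81.0
side0 green [265. 366.] 368 xy 0.5584 0.3544 rect [0.0704 0.0519] 2.1
```

View pics/s_stack.png

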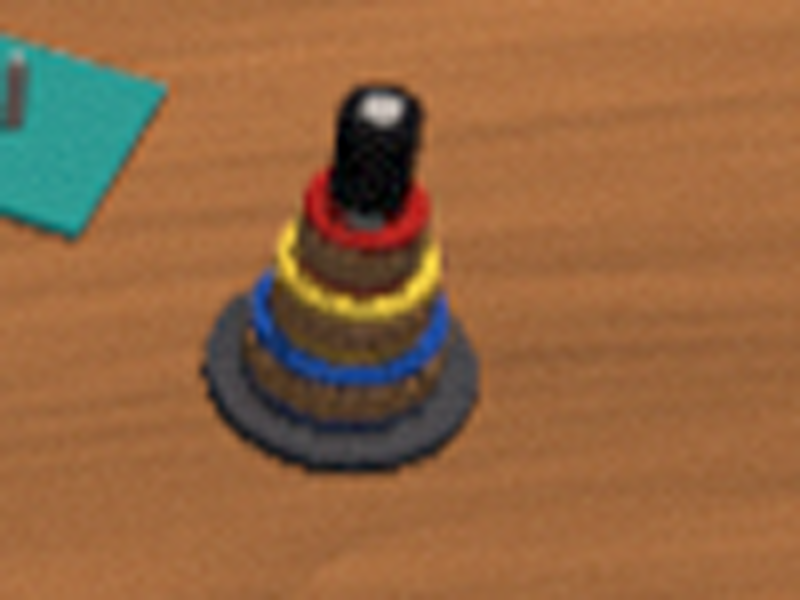

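View pics/d_stack.png

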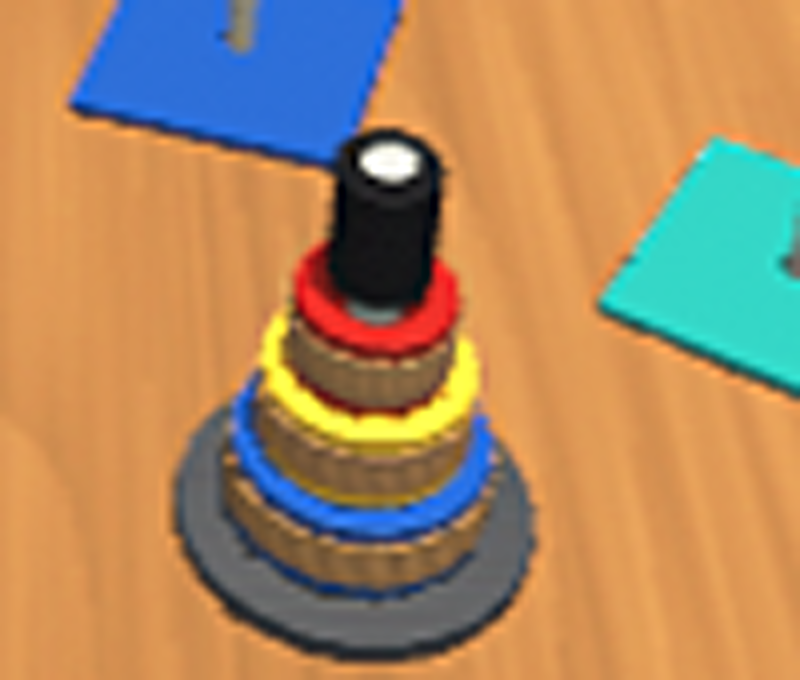

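View pics/s_pl.png

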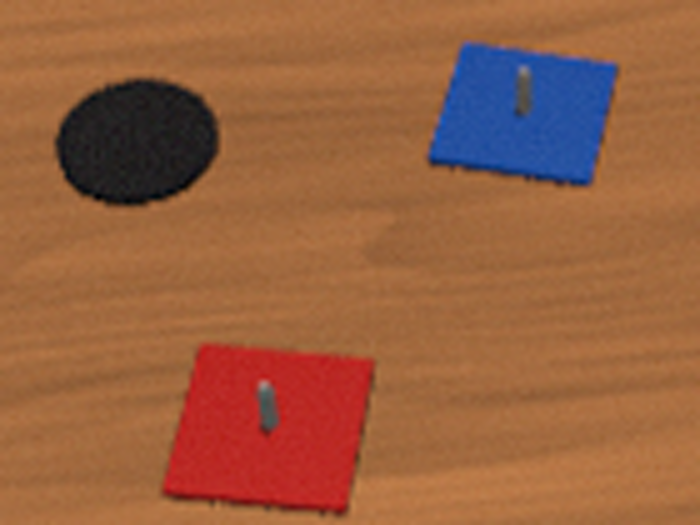

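View pics/d_pl.png

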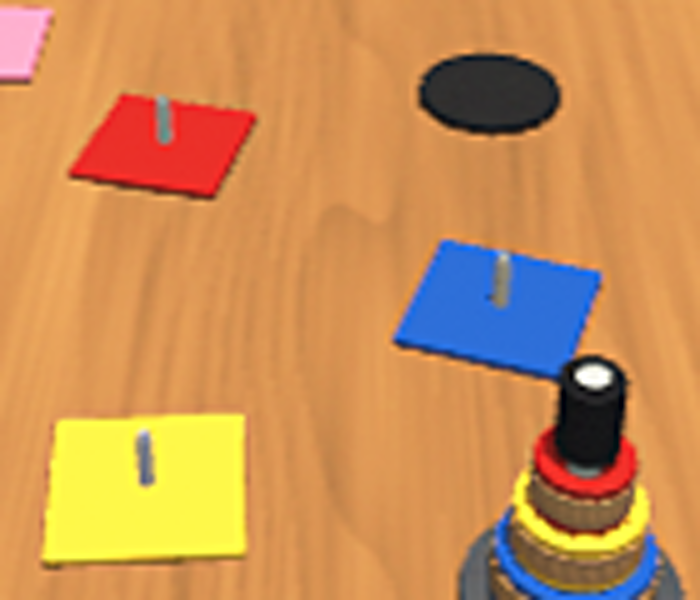

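Run:
```python
from h import *
s=load('scene0'); d=load('side0')
def px(x0,y0,sc,U,V): return x0+(U+.5)/sc-.5, y0+(V+.5)/sc-.5
def show(n,c,p,z): print(n,atz(c,*p,z).round(4)[:2])
S=lambda U,V:px(160,165,5,U,V); D=lambda U,V:px(200,170,5,U,V)
show('red S foot',s,S(270,430),.006);show('red S tip',s,S(265,384),.035)
show('red D foot',d,D(166,141),.006);show('red D tip',d,D(162,98),.035)
show('blue S foot',s,S(525,115),.006);show('blue S tip',s,S(524,70),.035)
show('blue D foot',d,D(501,305),.006);show('blue D tip',d,D(503,255),.035)
show('yel D foot',d,D(147,483),.006);show('yel D tip',d,D(144,433),.035)
show('pad S',s,S(138,142),.005);show('pad D',d,D(490,93),.005)
SS=lambda U,V:px(290,130,8,U,V); DS=lambda U,V:px(270,225,8,U,V)
show('cap disc S',s,SS(382,108),.118);show('cap disc D',d,DS(389,161),.118)
# model overlay fit: project circles for stack, compare extents
def fit(c,f,name):
    pass
for nm,c,Q,xy in [('S',s,(290,130,8),None),('D',d,(270,225,8),None)]:
    pass
# foot rim ellipse by extreme points
show('foot S L/R mid',s,SS(341,372),.008); show('foot D',d,DS(354,500),.008)
```

```text
red S foot [ 0.6617 -0.1366]
red S tip [ 0.6568 -0.136 ]
red D foot [ 0.658  -0.1376]
red D tip [ 0.6587 -0.1367]
blue S foot [0.4842 0.0028]
blue S tip [0.4798 0.0029]
blue D foot [0.4805 0.0033]
blue D tip [0.4809 0.0013]
yel D foot [0.6404 0.1285]
yel D tip [0.64   0.1284]
pad S [ 0.477  -0.1948]
pad D [ 0.4744 -0.1929]
cap disc S [0.4619 0.1842]
cap disc D [0.4642 0.1823]
foot S L/R mid [0.4678 0.183 ]
foot D [0.4643 0.1837]
```

Both cameras agree to about 3 mm: spindle ≈ (0.464, 0.1835), red (0.659, −0.136), yellow (0.640, 0.1288), blue (0.4815, 0.003), pad (0.476, −0.194).

```bash
cat > go.py <<'E'
import sys
from h import *
from scipy.spatial.transform import Rotation as Ro
T={'sp':(.464,.1835),'red':(.659,-.1362),'yel':(.640,.1287),'blue':(.4815,.0028),'pad':(.4758,-.194)}
s=env.sense(); R=Ro.from_quat(s['tool_rot'])
t=sys.argv[1]; xy=T[t] if t in T else tuple(map(float,t.split(',')))
d=R.inv().apply(np.array([*xy,float(sys.argv[2])])-s['eef_pos'])*100
print('need cm tool xyz',d.round(2),'yaw x',np.round(R.apply([1,0,0]),3),'zaxis',R.apply([0,0,1]).round(4),'pos',s['eef_pos'].round(4),'F',s['ft_force'].round(1),'w',round(s['gripper_width'],4),'t',round(s['time'],2))
E
python3 go.py sp 0.231
```

```text
need cm tool xyz [ 4.933e+01 -6.241e+01  6.000e-02] yaw x [0.974 0.225 0.   ] zaxis [-0.      0.0013 -1.    ] pos [ 0.1237 -0.5355  0.2307] F [ 0.4 -0.3 -0.3] w 0.0856 t 0.15
```

```bash
python3 -m jog '[[[2.4,-3.1,0,0,1],[2.4,-3.1,0,0,1],[2.4,-3.1,0,0,1],[2.4,-3.1,0,0,1],[2.4,-3.1,0,0,1],[2.4,-3.1,0,0,1],[2.4,-3.1,0,0,1],[2.4,-3.1,0,0,1],[2.4,-3.1,0,0,1],[2.4,-3.1,0,0,1],[2.4,-3.1,0,0,1],[2.4,-3.1,0,0,1],[2.4,-3.1,0,0,1],[2.4,-3.1,0,0,1],[2.4,-3.1,0,0,1],[2.4,-3.1,0,0,1],[2.4,-3.1,0,0,1],[2.4,-3.1,0,0,1]]]'; python3 go.py sp 0.231
```

```text
time: 1.65
eef_pos: [0.4265, 0.1289, 0.2285]
tool_rot: [0.994, 0.105, 0.002, -0.001]
ft_force: [1.3, -0.4, -0.1]
gripper_width: 0.0855
need cm tool xyz [ 4.81 -4.55 -0.22] yaw x [0.978 0.21  0.005] zaxis [ 0.0045  0.0016 -1.    ] pos [0.4265 0.1289 0.2285] F [ 1.3 -0.4 -0.1] w 0.0855 t 1.65
```

```bash
python3 -m jog '[[[2.4,-2.2,0,0,0.8],[2.4,-2.2,0,0,0.8],[0,0,0,0,0.8]]]'; python3 go.py sp 0.20
python3 - <<'E'
from h import *
save('wrist','w1'); save('side','d1')
E
```

```text
time: 1.9
eef_pos: [0.4664, 0.1921, 0.2279]
tool_rot: [0.994, 0.109, 0.003, -0.002]
ft_force: [1.2, -0.7, 0.3]
gripper_width: 0.0682
need cm tool xyz [-0.44  0.79  2.79] yaw x [0.976 0.216 0.006] zaxis [ 0.0053  0.0042 -1.    ] pos [0.4664 0.1921 0.2279] F [ 1.2 -0.7  0.3] w 0.0682 t 1.9
```

View pics/w1.png

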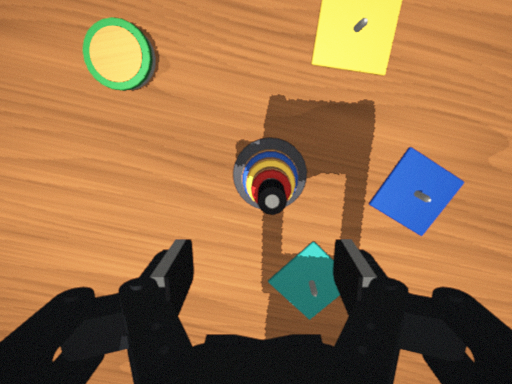

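View pics/d1.png

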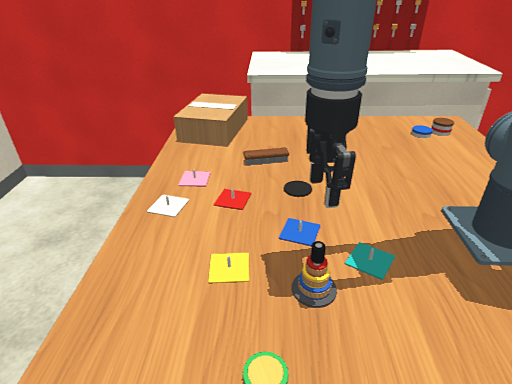

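Wrist view: cap disc at (272,201), foot ellipse centred near (270,173), between the fingers. Cross-check with this camera.

```bash
python3 - <<'E'
from h import *
c=load('w1')
print('cap',atz(c,272,201,.118),'foot',atz(c,270,174,.008),'blue tip',atz(c,427,199,.034),'yel tip',atz(c,364,22,.034))
print([proj(c,p) for p in [(.464,.1835,.118),(.464,.1835,.008),(.4815,.0028,.006),(.64,.1287,.006)]])
E
python3 -m jog '[[[-0.4,0.8,2,0,0.8],[0,0,0,0,0.8],[0,0,0,0,0.8]]]'; python3 go.py sp 0.14
```

```text
cap [0.46248735 0.18343836 0.118     ] foot [0.46427518 0.18346979 0.008     ] blue tip [0.47994964 0.00282707 0.034     ] yel tip [0.63875522 0.12836307 0.034     ]
[(272.3233388654767, 199.3455509366642), (269.92501066612635, 174.21284133329831), (415.82762350182924, 191.5760796629481), (355.8677394896721, 27.981282201554194)]
time: 2.25
eef_pos: [0.4599, 0.1777, 0.2074]
tool_rot: [0.994, 0.108, 0.0, -0.0]
ft_force: [0.4, -0.1, -0.1]
gripper_width: 0.0681
need cm tool xyz [ 0.52 -0.48  6.74] yaw x [0.977 0.215 0.001] zaxis [ 8.e-04  2.e-04 -1.e+00] pos [0.4599 0.1777 0.2074] F [ 0.4 -0.1 -0.1] w 0.0681 t 2.25
```

All three cameras agree. Descending on the cap.

```bash
python3 -m jog '[[[0.2,-0.2,2,0,0.8],[0.2,-0.2,2,0,0.8],[0,0,0.5,0,0.8],[0,0,0,0,0.8]]]'; python3 go.py .4637,.1835 0.09
```

```text
time: 2.58
eef_pos: [0.4636, 0.1792, 0.1654]
tool_rot: [0.994, 0.105, 0.003, 0.0]
ft_force: [-0.3, -0.3, 0.4]
gripper_width: 0.0681
need cm tool xyz [ 0.05 -0.42  7.54] yaw x [0.978 0.209 0.005] zaxis [ 5.5e-03  4.0e-04 -1.0e+00] pos [0.4636 0.1792 0.1654] F [-0.3 -0.3  0.4] w 0.0681 t 2.58
```

```bash
python3 -m jog '[[[0,-0.35,1.5,0,0.8],[0,0,1.5,0,0.8],[0,0,1.5,0,0.8],[0,0,0.5,0,0.8],[0,0,0,0,0.8]]]'; python3 go.py .4637,.1835 0.09
```

```text
time: 3.0
eef_pos: [0.4665, 0.181, 0.1212]
tool_rot: [0.995, 0.103, 0.007, 0.0]
ft_force: [-0.3, 0.5, 0.1]
gripper_width: 0.0687
need cm tool xyz [-0.27 -0.31  3.11] yaw x [0.979 0.205 0.014] zaxis [ 0.0145  0.0013 -0.9999] pos [0.4665 0.181  0.1212] F [-0.3  0.5  0.1] w 0.0687 t 3.0
```

```bash
python3 -m jog '[[[-0.15,-0.15,0.8,0,0.8],[-0.15,-0.15,0.8,0,0.8],[0,0,0.8,0,0.8],[0,0,0.3,0,0.8],[0,0,0,0,0.8]]]'; python3 go.py .4637,.1835 0.09
```

```text
time: 3.42
eef_pos: [0.4654, 0.1835, 0.0957]
tool_rot: [0.995, 0.103, 0.01, 0.0]
ft_force: [-0.8, 0.5, 0.0]
gripper_width: 0.0683
need cm tool xyz [-0.18 -0.04  0.56] yaw x [0.979 0.204 0.02 ] zaxis [ 0.0204  0.0021 -0.9998] pos [0.4654 0.1835 0.0957] F [-0.8  0.5  0. ] w 0.0683 t 3.42
```

```bash
python3 -m jog '[[[-0.15,0,0.5,0,0.8],[0,0,0,0,0.8],[0,0,0,0,0.2],[0,0,0,0,0],[0,0,0,0,0],[0,0,0,0,0],[0,0,0,0,0],[0,0,0,0,0],[0,0,0,0,0]]]'; python3 go.py .4637,.1835 0.09
python3 - <<'E'
from h import *
save('side','d2');crop('side0',250,150,390,310,1,'x');crop('d2',250,150,390,310,5,'d2c')
save('wrist','w2')
E
```

```text
time: 4.17
eef_pos: [0.4646, 0.1834, 0.0909]
tool_rot: [0.995, 0.103, 0.011, -0.0]
ft_force: [-0.3, -0.1, 0.1]
gripper_width: 0.0244
need cm tool xyz [-0.09 -0.03  0.09] yaw x [0.979 0.205 0.022] zaxis [ 0.0217  0.0023 -0.9998] pos [0.4646 0.1834 0.0909] F [-0.3 -0.1  0.1] w 0.0244 t 4.17
```

View pics/d2c.png

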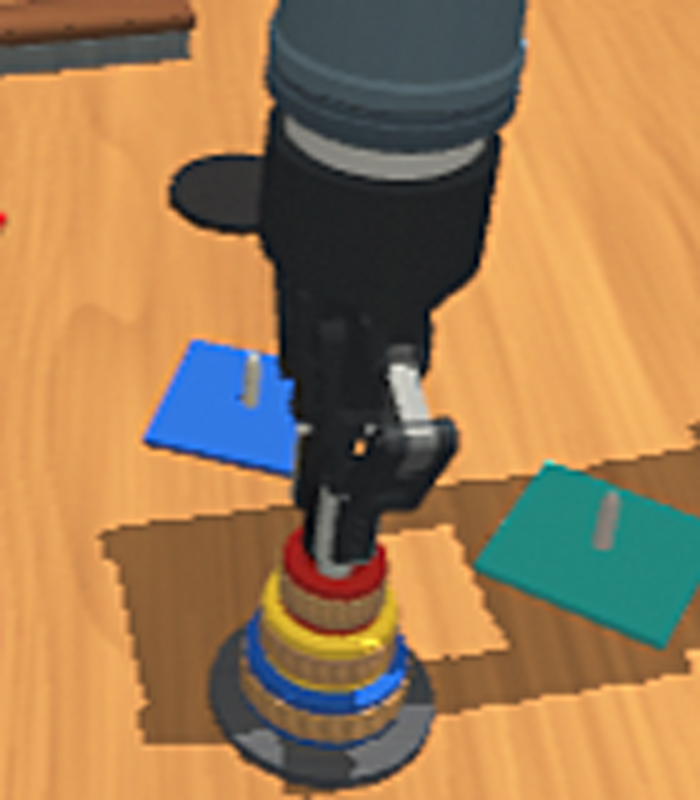

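View pics/w2.png

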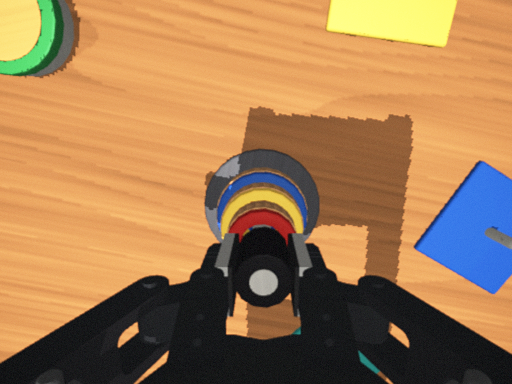

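The cap is gripped (24.4 mm, disc at (263,282) between the pads). Lifting.

```bash
python3 -m jog '[[[0,0,-0.5,0,0],[0,0,-1,0,0],[0,0,-1.5,0,0],[0,0,-1.5,0,0],[0,0,-1.5,0,0],[0,0,-1,0,0],[0,0,0,0,0],[0,0,0,0,0]]]'; python3 go.py pad 0.17;  python3 - <<'E'
from h import *
save('side','d3');crop('d3',250,130,390,310,4,'d3c')
E
```

```text
time: 4.93
eef_pos: [0.4627, 0.1832, 0.1681]
tool_rot: [0.995, 0.103, 0.011, -0.0]
ft_force: [-1.2, -0.2, -1.7]
gripper_width: 0.0244
need cm tool xyz [-6.44 37.19 -0.25] yaw x [0.979 0.205 0.022] zaxis [ 0.0222  0.0024 -0.9998] pos [0.4627 0.1832 0.1681] F [-1.2 -0.2 -1.7] w 0.0244 t 4.93
```

View pics/d3c.png

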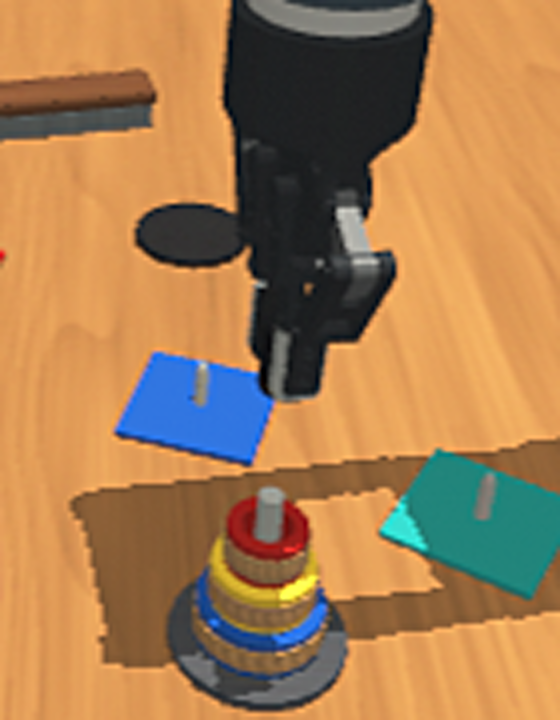

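```bash
python3 -m jog '[[[-0.3,1.5,0,0,0],[-0.5,3,0,0,0],[-0.5,3,0,0,0],[-0.5,3,0,0,0],[-0.5,3,0,0,0],[-0.5,3,0,0,0],[-0.5,3,0,0,0],[-0.5,3,0,0,0],[-0.5,3,0,0,0],[-0.5,3,0,0,0],[-0.5,3,0,0,0],[-0.3,1.5,0,0,0],[0,0,0,0,0],[0,0,0,0,0],[0,0,0,0,0]]]'; python3 go.py pad 0.1
```

```text
time: 6.23
eef_pos: [0.4701, -0.1639, 0.1564]
tool_rot: [0.995, 0.104, 0.004, -0.004]
ft_force: [0.4, -0.3, -0.6]
gripper_width: 0.0243
need cm tool xyz [-0.11  3.11  5.61] yaw x [0.978 0.207 0.009] zaxis [ 0.007   0.0097 -0.9999] pos [ 0.4701 -0.1639  0.1564] F [ 0.4 -0.3 -0.6] w 0.0243 t 6.23
```

```bash
python3 -m jog '[[[0,1.2,0.5,0,0],[0,1.2,1,0,0],[0,0.3,1,0,0],[0,0,1,0,0],[0,0,1,0,0],[0,0,0.5,0,0],[0,0,0,0,0],[0,0,0,0,0]]]'; python3 go.py pad 0.015
python3 - <<'E'
from h import *
save('scene','s4');crop('s4',130,100,260,230,5,'s4c');save('wrist','w4');c=save('side','d4');crop('d4',230,100,370,220,5,'d4c')
E
```

```text
time: 6.9
eef_pos: [0.4761, -0.1876, 0.0984]
tool_rot: [0.994, 0.107, 0.002, -0.006]
ft_force: [-1.0, 0.0, 0.6]
gripper_width: 0.024
need cm tool xyz [-0.22  0.72  8.33] yaw x [0.977 0.214 0.006] zaxis [ 0.0034  0.0131 -0.9999] pos [ 0.4761 -0.1876  0.0984] F [-1.   0.   0.6] w 0.024 t 6.9
```

View pics/s4c.png

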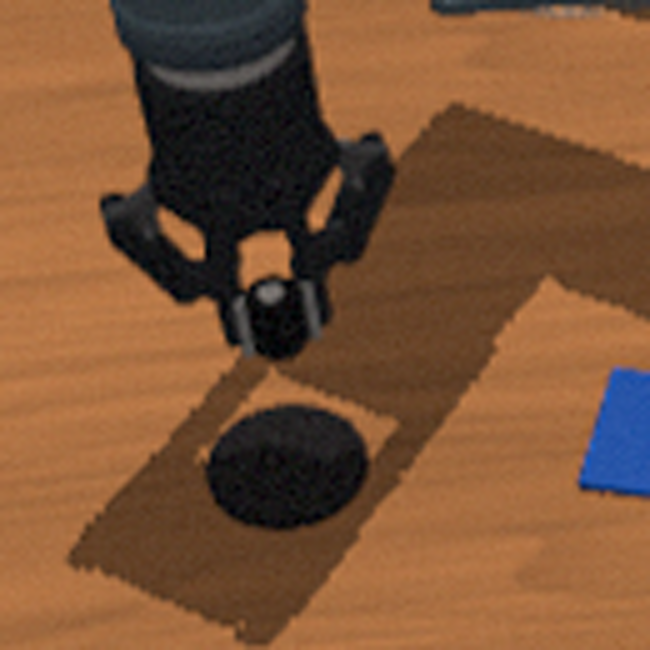

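View pics/w4.png

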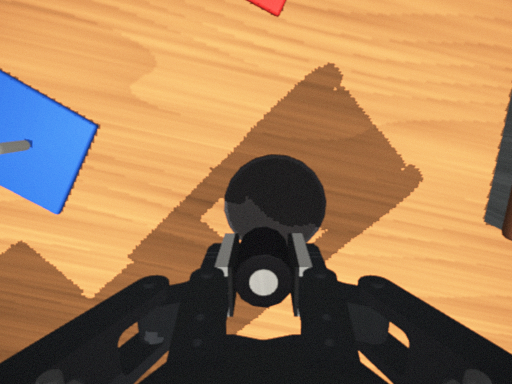

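View pics/d4c.png

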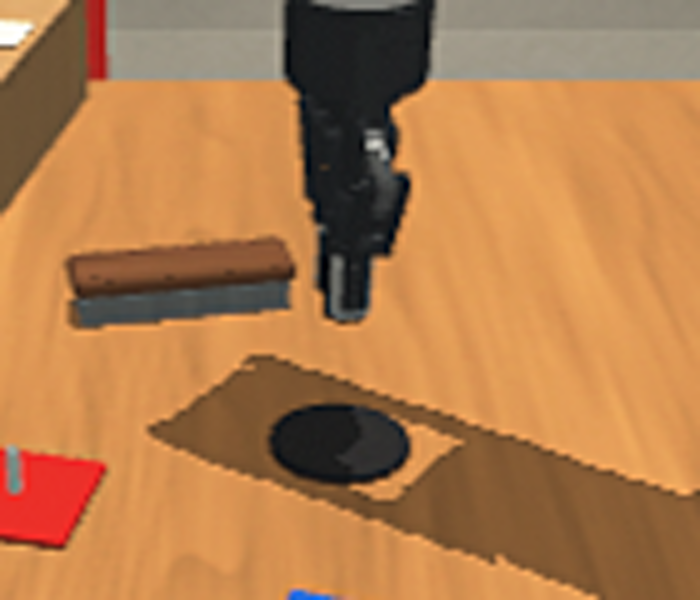

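```bash
python3 - <<'E'
from h import *
c=load('w4'); print('pad',atz(c,275,202,.005),'cap',atz(c,263.5,282.5,.1255))
E
python3 -m jog '[[[-0.1,0.5,0.5,0,0],[0,0.1,1,0,0],[0,0,1,0,0],[0,0,1,0,0],[0,0,0.8,0,0],[0,0,0.4,0,0],[0,0,0,0,0],[0,0,0,0,0]]]'; python3 go.py pad 0.0135
```

```text
pad [ 0.47626861 -0.19635947  0.005     ] cap [ 0.47408604 -0.18859903  0.1255    ]
time: 7.72
eef_pos: [0.4781, -0.195, 0.0485]
tool_rot: [0.994, 0.107, 0.004, -0.005]
ft_force: [0.1, 0.1, -0.5]
gripper_width: 0.0241
need cm tool xyz [-0.23 -0.11  3.5 ] yaw x [0.977 0.213 0.01 ] zaxis [ 0.0076  0.0101 -0.9999] pos [ 0.4781 -0.195   0.0485] F [ 0.1  0.1 -0.5] w 0.0241 t 7.72
```

```bash
python3 -m jog '[[[-0.1,0,0.8,0,0],[-0.1,0,0.8,0,0],[0,0,0.8,0,0],[0,0,0.3,0,0],[0,0,0,0,0],[0,0,0,0,0]]]'; python3 go.py .476,-.195 0.012
```

```text
time: 8.22
eef_pos: [0.4765, -0.1954, 0.019]
tool_rot: [0.994, 0.107, 0.005, -0.004]
ft_force: [-0.1, 0.1, 0.3]
gripper_width: 0.0243
need cm tool xyz [-0.05 -0.04  0.7 ] yaw x [0.977 0.213 0.01 ] zaxis [ 0.0085  0.0094 -0.9999] pos [ 0.4765 -0.1954  0.019 ] F [-0.1  0.1  0.3] w 0.0243 t 8.22
```

```bash
python3 -m jog '[[[-0.05,0,0.3,0,0],[0,0,0.2,0,0],[0,0,0.1,0,0],[0,0,0.1,0,0],[0,0,0,0,0],[0,0,0,0,0]]]'; python3 go.py .476,-.195 0.012
```

```text
time: 8.72
eef_pos: [0.4767, -0.1958, 0.012]
tool_rot: [0.994, 0.107, 0.005, -0.004]
ft_force: [-0.3, -0.7, 0.4]
gripper_width: 0.0242
need cm tool xyz [-0.05 -0.09  0.  ] yaw x [0.977 0.214 0.011] zaxis [ 0.0099  0.0085 -0.9999] pos [ 0.4767 -0.1958  0.012 ] F [-0.3 -0.7  0.4] w 0.0242 t 8.72
```

```bash
python3 -m jog '[[[0,0,0.1,0,0],[0,0,0.05,0,0],[0,0,0,0,0]]]'; python3 go.py .476,-.195 0.012
```

```text
time: 8.97
eef_pos: [0.477, -0.196, 0.0119]
tool_rot: [0.994, 0.108, 0.006, -0.003]
ft_force: [0.2, 0.1, -0.2]
gripper_width: 0.0243
need cm tool xyz [-0.07 -0.11 -0.01] yaw x [0.977 0.214 0.012] zaxis [ 0.0106  0.0078 -0.9999] pos [ 0.477  -0.196   0.0119] F [ 0.2  0.1 -0.2] w 0.0243 t 8.97
```

```bash
python3 -m jog '[[[0,0,0.2,0,0],[0,0,0.2,0,0]]]'; python3 go.py .476,-.195 0.012
python3 - <<'E'
from h import *
save('side','d5');crop('d5',250,120,350,220,7,'d5c')
E
```

```text
time: 9.13
eef_pos: [0.4773, -0.1961, 0.0113]
tool_rot: [0.994, 0.108, 0.006, -0.003]
ft_force: [-8.6, 4.3, 29.7]
gripper_width: 0.024
need cm tool xyz [-0.1  -0.13 -0.07] yaw x [0.977 0.214 0.013] zaxis [ 0.0114  0.0069 -0.9999] pos [ 0.4773 -0.1961  0.0113] F [-8.6  4.3 29.7] w 0.024 t 9.13
```

View pics/d5c.png

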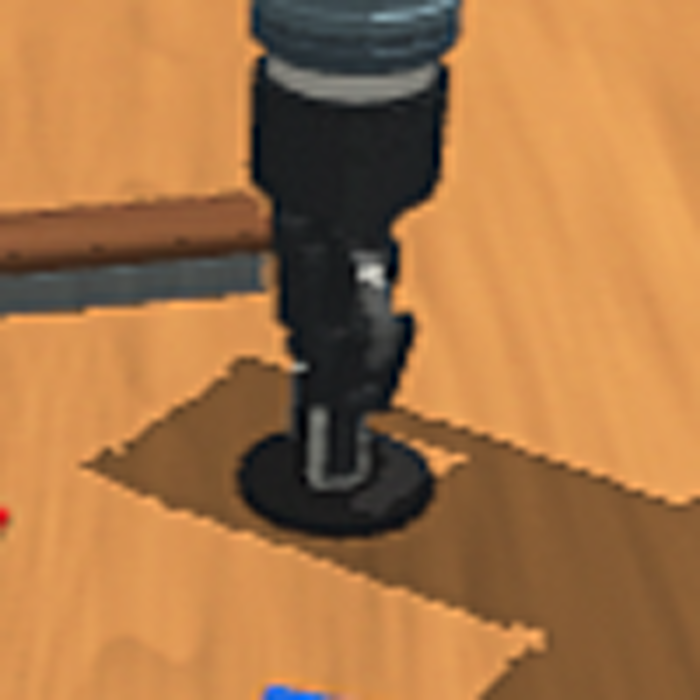

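Contact at 30 N: the cap is on the pad. Releasing.

```bash
python3 -m jog '[[[0,0,0,0,0],[0,0,0,0,0.25],[0,0,0,0,0.4],[0,0,0,0,0.6],[0,0,0,0,0.6],[0,0,0,0,0.6]]]'; python3 go.py .476,-.195 0.012; python3 -m jog '[[[0,0,-1,0,0.6],[0,0,-1.5,0,0.8],[0,0,-1.5,0,0.8],[0,0,-2,0,0.8],[0,0,-2,0,0.8],[0,0,-2,0,0.8],[0,0,-2,0,0.8],[0,0,-1,0,0.8],[0,0,0,0,0.8]]]'; python3 go.py sp 0.16;  python3 - <<'E'
from h import *
c=save('side','d6');crop('d6',250,120,350,220,7,'d6c');save('wrist','w6');save('scene','s6')
E
```

```text
time: 9.68
eef_pos: [0.4779, -0.1965, 0.0123]
tool_rot: [0.994, 0.108, 0.007, -0.002]
ft_force: [-0.2, 0.2, -0.3]
gripper_width: 0.0515
need cm tool xyz [-0.15 -0.19  0.03] yaw x [0.977 0.215 0.014] zaxis [ 0.0136  0.0053 -0.9999] pos [ 0.4779 -0.1965  0.0123] F [-0.2  0.2 -0.3] w 0.0515 t 9.68
time: 10.43
eef_pos: [0.4746, -0.1964, 0.1506]
tool_rot: [0.994, 0.108, 0.005, -0.004]
ft_force: [1.4, -0.7, -0.4]
gripper_width: 0.0683
need cm tool xyz [  7.12 -37.34  -0.64] yaw x [0.977 0.214 0.011] zaxis [ 0.0093  0.0083 -0.9999] pos [ 0.4746 -0.1964  0.1506] F [ 1.4 -0.7 -0.4] w 0.0683 t 10.43
```

View pics/d6c.png

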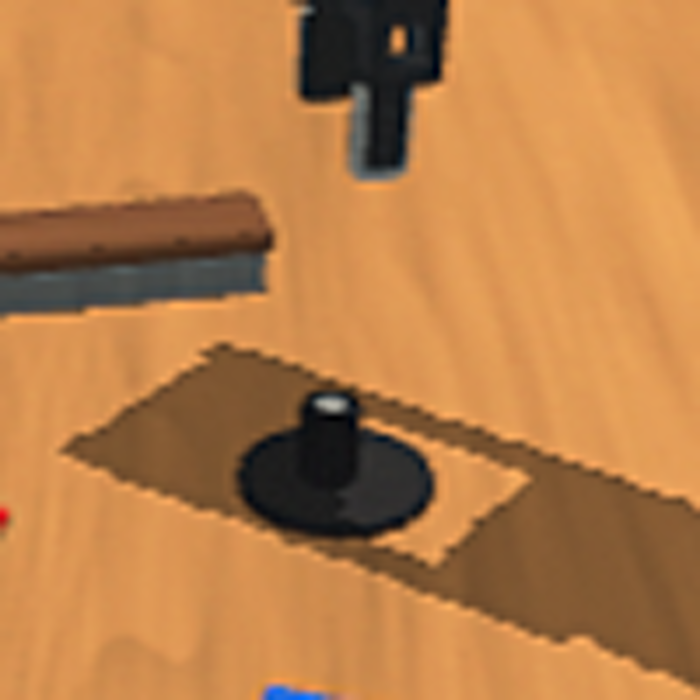

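View pics/w6.png

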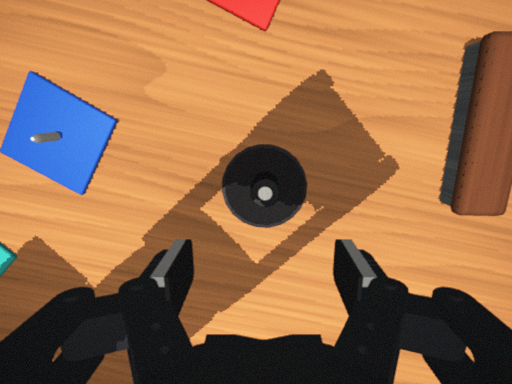

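Run:
```python
from h import *
w=load('w6'); print('cap',atz(w,265,193,.039),'pad',atz(w,264.5,186,.005))
d=load('d6'); print('capD',atz(d,250+331/7,120+405/7,.039),'padD',atz(d,250+338/7,120+483/7,.005))
```

```text
cap [ 0.47645033 -0.19696408  0.039     ] pad [ 0.47455001 -0.19688399  0.005     ]
capD [ 0.47682006 -0.19428075  0.039     ] padD [ 0.47263484 -0.1886055   0.005     ]
```

Cap stands upright on the pad, within 2–4 mm of centre. Next: red.

```bash
python3 -m jog '[[[0.3,-1.5,-0.2,0,0.8],[0.6,-3.2,0,0,0.8],[0.6,-3.2,0,0,0.8],[0.6,-3.2,0,0,0.8],[0.6,-3.2,0,0,0.8],[0.6,-3.2,0,0,0.8],[0.6,-3.2,0,0,0.8],[0.6,-3.2,0,0,0.8],[0.6,-3.2,0,0,0.8],[0.6,-3.2,0,0,0.8],[0.6,-3.2,0,0,0.8],[0.3,-1.5,0,0,0.8],[0,-0.5,0,0,0.8],[0,0,0,0,0.8],[0,0,0,0,0.8]]]'; python3 go.py sp 0.12
```

```text
time: 11.83
eef_pos: [0.4442, 0.1902, 0.1388]
tool_rot: [0.994, 0.106, -0.014, -0.011]
ft_force: [-0.1, -0.5, 0.6]
gripper_width: 0.0682
need cm tool xyz [1.84 1.12 1.81] yaw x [ 0.977  0.211 -0.025] zaxis [-0.0298  0.0182 -0.9994] pos [0.4442 0.1902 0.1388] F [-0.1 -0.5  0.6] w 0.0682 t 11.83
```

```bash
python3 -m jog '[[[0.8,0.5,-0.5,0,0.8],[0.8,0.5,0,0,0.8],[0.1,0.1,0.3,0,0.8],[0,0,0.3,0,0.8],[0,0,0,0,0.8]]]'; python3 go.py sp 0.12
```

```text
time: 12.25
eef_pos: [0.466, 0.1775, 0.1364]
tool_rot: [0.995, 0.103, -0.014, -0.01]
ft_force: [-0.5, -0.4, 0.3]
gripper_width: 0.0684
need cm tool xyz [-0.03 -0.59  1.65] yaw x [ 0.978  0.205 -0.026] zaxis [-0.0305  0.0169 -0.9994] pos [0.466  0.1775 0.1364] F [-0.5 -0.4  0.3] w 0.0684 t 12.25
```

```bash
python3 -m jog '[[[0,-0.4,0.8,0,0.8],[0,-0.2,1,0,0.8],[0,0,1,0,0.8],[0,0,1,0,0.8],[0,0,1,0,0.8],[0,0,0.5,0,0.8],[0,0,0,0,0.8]]]'; python3 go.py sp 0.061
```

```text
time: 12.83
eef_pos: [0.461, 0.1841, 0.0768]
tool_rot: [0.995, 0.102, -0.016, -0.01]
ft_force: [-0.3, -0.2, -0.3]
gripper_width: 0.0687
need cm tool xyz [0.33 0.16 1.57] yaw x [ 0.979  0.202 -0.03 ] zaxis [-0.0337  0.0168 -0.9993] pos [0.461  0.1841 0.0768] F [-0.3 -0.2 -0.3] w 0.0687 t 12.83
```

```bash
python3 -m jog '[[[0.3,0.1,0.6,0,0.8],[0,0,0.5,0,0.8],[0,0,0.3,0,0.8],[0,0,0,0,0.8]]]'; python3 go.py sp 0.061
python3 - <<'E'
from h import *
save('side','d7');crop('d7',250,150,390,310,4,'d7c')
E
```

```text
time: 13.17
eef_pos: [0.4636, 0.1844, 0.0611]
tool_rot: [0.995, 0.102, -0.016, -0.01]
ft_force: [-0.5, -0.3, 0.8]
gripper_width: 0.0689
need cm tool xyz [0.02 0.09 0.01] yaw x [ 0.979  0.203 -0.03 ] zaxis [-0.034   0.0168 -0.9993] pos [0.4636 0.1844 0.0611] F [-0.5 -0.3  0.8] w 0.0689 t 13.17
```

View pics/d7c.png

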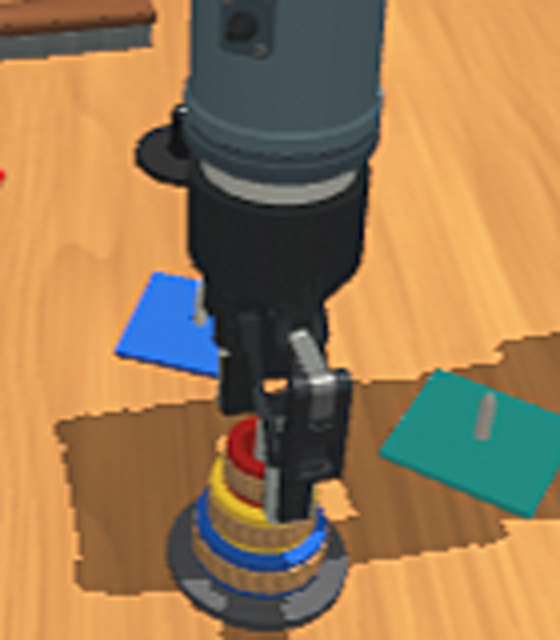

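```bash
python3 -m jog '[[[0,0,0,0,0.3],[0,0,0,0,0.2],[0,0,0,0,0],[0,0,0,0,0],[0,0,0,0,0],[0,0,0,0,0],[0,0,0,0,0]]]'; python3 go.py sp 0.061
python3 - <<'E'
from h import *
save('side','d8');crop('d8',250,150,390,310,4,'d8c');save('wrist','w8')
E
```

```text
time: 13.8
eef_pos: [0.4651, 0.1845, 0.0633]
tool_rot: [0.995, 0.102, -0.014, -0.01]
ft_force: [0.8, 0.2, -0.9]
gripper_width: 0.0374
need cm tool xyz [-0.12  0.08  0.24] yaw x [ 0.979  0.203 -0.026] zaxis [-0.0301  0.0174 -0.9994] pos [0.4651 0.1845 0.0633] F [ 0.8  0.2 -0.9] w 0.0374 t 13.8
```

View pics/d8c.png

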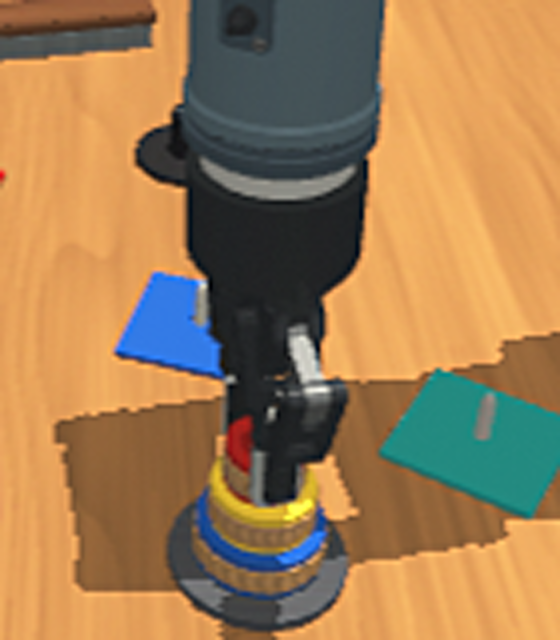

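View pics/w8.png

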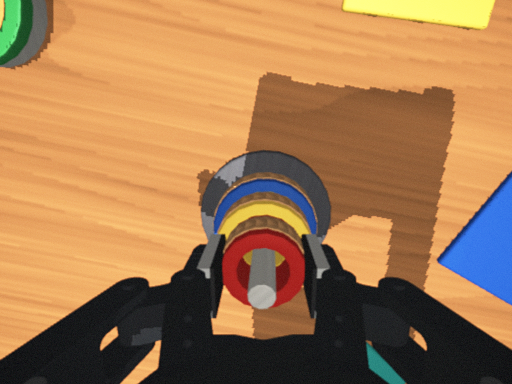

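Red is gripped (37.4 mm). Lifting clear of the spindle.

```bash
python3 -m jog '[[[0,0,-0.5,0,0],[0,0,-1,0,0],[0,0,-1.2,0,0],[0,0,-1.2,0,0],[0,0,-1.2,0,0],[0,0,-1.2,0,0],[0,0,-1.2,0,0],[0,0,-0.6,0,0],[0,0,0,0,0],[0,0,0,0,0]]]'; python3 go.py red 0.14
python3 - <<'E'
from h import *
save('side','d9');crop('d9',250,110,390,310,3,'d9c')
E
```

```text
time: 14.73
eef_pos: [0.4677, 0.183, 0.1534]
tool_rot: [0.995, 0.102, -0.013, -0.01]
ft_force: [-0.5, 0.0, -1.2]
gripper_width: 0.0374
need cm tool xyz [12.28 35.15  0.24] yaw x [ 0.979  0.203 -0.024] zaxis [-0.0286  0.0174 -0.9994] pos [0.4677 0.183  0.1534] F [-0.5  0.  -1.2] w 0.0374 t 14.73
```

View pics/d9c.png

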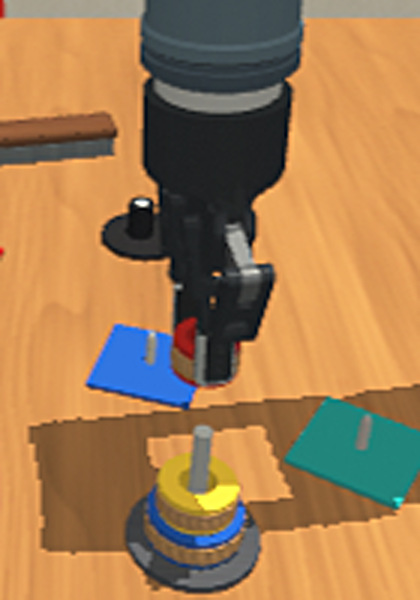

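```bash
python3 -m jog '[[[0.4,1,0,0,0],[0.7,2.1,0,0,0],[0.7,2.1,0,0,0],[0.7,2.1,0,0,0],[0.7,2.1,0,0,0],[0.7,2.1,0,0,0],[0.7,2.1,0,0,0],[0.7,2.1,0,0,0],[0.7,2.1,0,0,0],[0.7,2.1,0,0,0],[0.7,2.1,0,0,0],[0.7,2.1,0,0,0],[0.7,2.1,0,0,0],[0.7,2.1,0,0,0],[0.7,2.1,0,0,0],[0.7,2.1,0,0,0],[0.5,1.2,0,0,0],[0.2,0.4,0,0,0],[0,0,0,0,0],[0,0,0,0,0]]]'; python3 go.py red 0.1
```

```text
time: 16.45
eef_pos: [0.6505, -0.1562, 0.1167]
tool_rot: [0.994, 0.102, -0.03, -0.014]
ft_force: [0.6, 0.4, -0.7]
gripper_width: 0.0371
need cm tool xyz [ 1.33 -1.73  1.66] yaw x [ 0.978  0.203 -0.056] zaxis [-0.0621  0.0216 -0.9978] pos [ 0.6505 -0.1562  0.1167] F [ 0.6  0.4 -0.7] w 0.0371 t 16.45
```

Tilt has grown to 3.7°; testing how vertical motions alter it before going on.

```bash
python3 -c "
from h import *; print(env.sense()['joints'].round(4))"; python3 -m jog '[[[0.5,-0.6,-2,0,0],[0.5,-0.6,-2,0,0],[0,0,0,0,0],[0,0,0,0,0]]]'; python3 go.py red 0.1;  python3 -c "
from h import *; print(env.sense()['joints'].round(4))"; python3 -m jog '[[[0,0,0.5,0,0],[0,0,0.5,0,0],[0,0,0.5,0,0],[0,0,0.5,0,0],[0,0,0,0,0]]]'; python3 go.py red 0.1;  python3 -c "
from h import *; print(env.sense()['joints'].round(4))"
```

```text
[-0.3997  0.5948  1.3039 -0.0045  1.3085  0.9687]
time: 16.78
eef_pos: [0.6568, -0.1399, 0.154]
tool_rot: [0.994, 0.102, -0.034, -0.016]
ft_force: [0.5, 0.3, -0.2]
gripper_width: 0.0376
need cm tool xyz [ 0.63 -0.11  5.38] yaw x [ 0.977  0.205 -0.064] zaxis [-0.0704  0.0251 -0.9972] pos [ 0.6568 -0.1399  0.154 ] F [ 0.5  0.3 -0.2] w 0.0376 t 16.78
[-0.3744  0.5754  1.2432 -0.0024  1.3978  0.9914]
time: 17.2
eef_pos: [0.6521, -0.1375, 0.1285]
tool_rot: [0.994, 0.104, -0.036, -0.017]
ft_force: [0.5, 0.0, -1.8]
gripper_width: 0.0376
need cm tool xyz [0.89 0.13 2.79] yaw x [ 0.976  0.207 -0.068] zaxis [-0.0754  0.0267 -0.9968] pos [ 0.6521 -0.1375  0.1285] F [ 0.5  0.  -1.8] w 0.0376 t 17.2
[-0.3734  0.5894  1.284  -0.0027  1.3482  0.9906]
```

```bash
f(){ python3 -c "
from h import *; s=env.sense();q=s['joints'];print(q.round(4),'tilt',round(q[1]+q[2]+q[4]-np.pi,4),s['qvel'].round(3), s['eef_pos'].round(4))"; }; f; python3 -m jog '[[[0,0,0,0,0],[0,0,0,0,0],[0,0,0,0,0],[0,0,0,0,0]]]'>/dev/null; f;  python3 -m jog '[[[0,0,1,0,0]]]'>/dev/null; f;python3 -m jog '[[[0,0,0,0,0]]]'>/dev/null; f;python3 -m jog '[[[0,0,0,0,0]]]'>/dev/null; f;python3 -m jog '[[[0,0,-1,0,0]]]'>/dev/null; f;python3 -m jog '[[[0,0,0,0,0]]]'>/dev/null; f;python3 -m jog '[[[0,0,0,0,0]]]'>/dev/null; f
```

```text
[-0.3734  0.5894  1.284  -0.0027  1.3482  0.9906] tilt 0.08 [-0.003  0.003  0.013 -0.001  0.    -0.001] [ 0.6521 -0.1375  0.1285]
[-0.3742  0.5918  1.286  -0.0028  1.3476  0.9905] tilt 0.0838 [-0.003 -0.    -0.003  0.    -0.001 -0.001] [ 0.651  -0.1377  0.1262]
[-0.3743  0.5969  1.2971 -0.0029  1.3267  0.9905] tilt 0.0791 [-0.001  0.097  0.191 -0.002 -0.285  0.   ] [ 0.6518 -0.1381  0.1183]
[-0.3744  0.5987  1.2999 -0.0029  1.3253  0.9905] tilt 0.0823 [-0.001 -0.026 -0.04   0.001  0.026 -0.001] [ 0.6506 -0.1377  0.1161]
[-0.3744  0.5987  1.3    -0.0028  1.3249  0.9905] tilt 0.0819 [-0.001  0.016  0.027 -0.001 -0.012  0.001] [ 0.6507 -0.1377  0.116 ]
[-0.3745  0.5939  1.289  -0.0029  1.3457  0.9904] tilt 0.0869 [ 0.001 -0.1   -0.198  0.     0.28  -0.002] [ 0.6499 -0.1374  0.1237]
[-0.3745  0.5919  1.2858 -0.0028  1.3471  0.9905] tilt 0.0832 [ 0.     0.026  0.038  0.    -0.024  0.001] [ 0.6512 -0.1379  0.1262]
[-0.3744  0.5916  1.2853 -0.0028  1.3477  0.9904] tilt 0.083 [-0.001 -0.021 -0.032 -0.001  0.015 -0.   ] [ 0.6513 -0.138   0.1265]
```

```bash
f(){ python3 -c "
from h import *; s=env.sense();q=s['joints'];print('tilt',round(q[1]+q[2]+q[4]-np.pi,4), s['eef_pos'].round(4))"; }; python3 -m jog '[[[0.3,0,2,0,0],[0,0,0,0,0],[0,0,0,0,0]]]'>/dev/null; f;  python3 -m jog '[[[0.3,0,2,0,0],[0,0,0,0,0],[0,0,0,0,0]]]'>/dev/null; f;python3 go.py red 0.06
python3 - <<'E'
from h import *
save('wrist','w10');save('scene','s10');crop('s10',150,170,280,280,5,'s10c')
E
```

```text
tilt 0.0776 [ 0.6544 -0.1374  0.109 ]
tilt 0.0748 [ 0.6568 -0.1368  0.0915]
need cm tool xyz [0.43 0.11 3.13] yaw x [ 0.976  0.206 -0.064] zaxis [-0.0707  0.0245 -0.9972] pos [ 0.6568 -0.1368  0.0915] F [ 0.  -0.5 -0.3] w 0.0376 t 18.53
```

View pics/s10c.png

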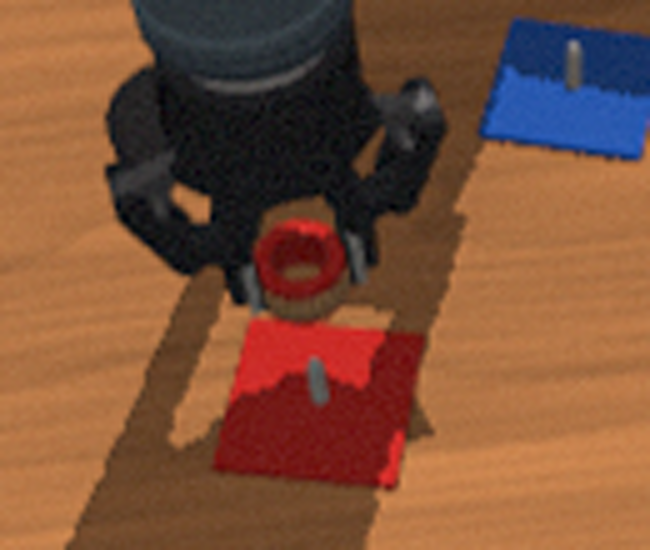

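View pics/w10.png

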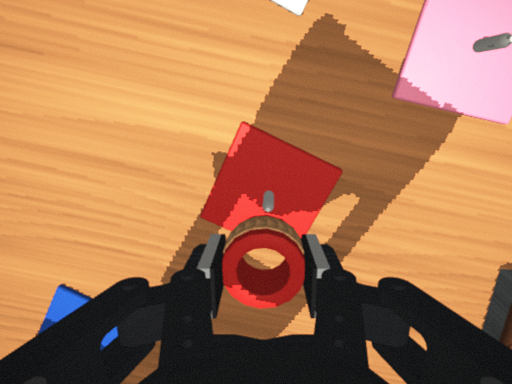

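```bash
python3 - <<'E'
from h import *
c=load('w10'); print('tip',atz(c,268,195,.035),'foot',atz(c,268.5,211,.006),'drum top',atz(c,263,265,.0915+.017))
E
f(){ python3 -c "
from h import *; s=env.sense();q=s['joints'];print('tilt',round(q[1]+q[2]+q[4]-np.pi,4), s['eef_pos'].round(4))"; }; python3 -m jog '[[[0.4,0,2,0,0],[0,0,0,0,0],[0,0,0,0,0]]]'>/dev/null; f;  python3 -m jog '[[[0.2,0,1.3,0,0],[0,0,0,0,0],[0,0,0,0,0]]]'>/dev/null; f;python3 go.py red 0.05
python3 - <<'E'
from h import *
save('scene','s11');crop('s11',150,170,280,280,5,'s11c');save('side','d11');crop('d11',180,110,300,220,5,'d11c')
E
```

```text
tip [ 0.66728673 -0.13584428  0.035     ] foot [ 0.64419817 -0.14051543  0.006     ] drum top [ 0.65886566 -0.13703782  0.1085    ]
tilt 0.0702 [ 0.6607 -0.1362  0.075 ]
tilt 0.067 [ 0.6629 -0.1361  0.0637]
need cm tool xyz [-0.31 -0.02  1.39] yaw x [ 0.977  0.206 -0.058] zaxis [-0.0634  0.0215 -0.9978] pos [ 0.6629 -0.1361  0.0637] F [-0.2  0.6  0.1] w 0.0373 t 19.13
```

View pics/s11c.png

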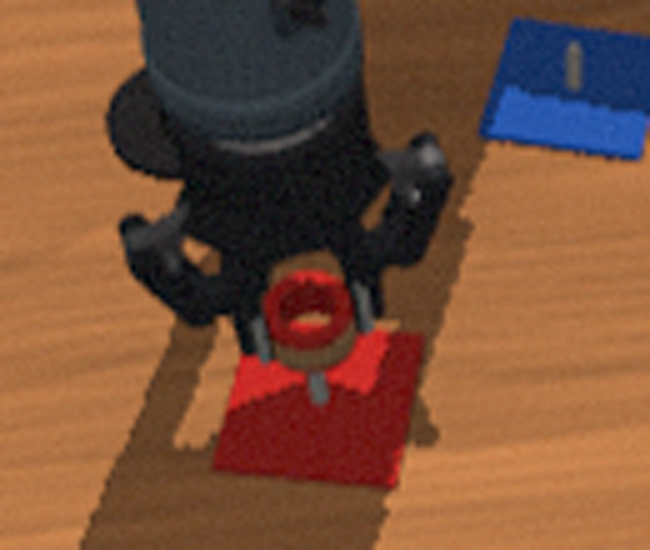

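View pics/d11c.png

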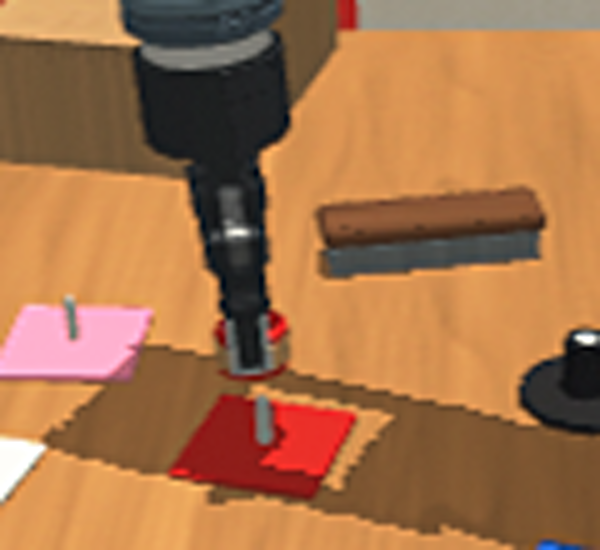

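Run:
```python
from h import *
c=load('w10'); print('tip',atz(c,268.5,209,.035),'foot',atz(c,268,193,.006))
# drum top centre in scene/side, at height ~ .0637-.007+.024
for fn,o,p in [('s11',(150,170),(308,304)),('d11',(180,110),(255,328))]:
    c=load(fn); print(fn,atz(c,o[0]+p[0]/5,o[1]+p[1]/5,.081))
```

```text
tip [ 0.65738108 -0.13832153  0.035     ] foot [ 0.65884396 -0.13696816  0.006     ]
s11 [ 0.66180343 -0.13432728  0.081     ]
d11 [ 0.65844743 -0.1317624   0.081     ]
```

```bash
python3 -m jog '[[[-0.3,0,1,0,0],[0,0,0,0,0],[0,0,1.2,0,0],[0,0,0,0,0]]]'; python3 go.py .6585,-.1367 0.015;python3 - <<'E'
from h import *
save('scene','s12');crop('s12',150,170,280,280,5,'s12c')
E
```

```text
time: 19.57
eef_pos: [0.6579, -0.1363, 0.0406]
tool_rot: [0.994, 0.103, -0.03, -0.014]
ft_force: [-1.2, 0.6, -1.2]
gripper_width: 0.0373
need cm tool xyz [0.19 0.14 2.55] yaw x [ 0.977  0.206 -0.057] zaxis [-0.0631  0.0213 -0.9978] pos [ 0.6579 -0.1363  0.0406] F [-1.2  0.6 -1.2] w 0.0373 t 19.57
```

View pics/s12c.png

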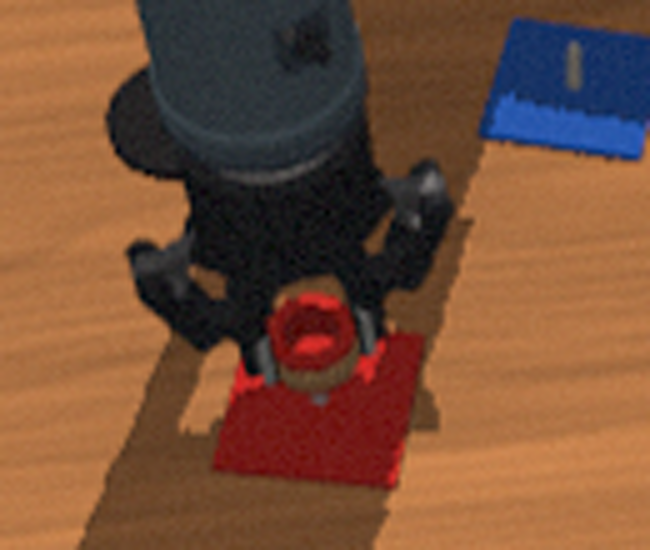

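```bash
python3 -m jog '[[[0.1,0.1,1,0,0],[0,0,0.5,0,0],[0,0,0.3,0,0],[0,0,0,0,0]]]'; python3 go.py .6585,-.1367 0.015;python3 - <<'E'
from h import *
save('scene','s13');crop('s13',150,170,280,280,5,'s13c');save('wrist','w13')
E
```

```text
time: 19.95
eef_pos: [0.6594, -0.1373, 0.022]
tool_rot: [0.994, 0.103, -0.029, -0.013]
ft_force: [-0.8, 0.0, -1.7]
gripper_width: 0.0377
need cm tool xyz [-0.03 -0.05  0.71] yaw x [ 0.977  0.206 -0.055] zaxis [-0.0605  0.0204 -0.998 ] pos [ 0.6594 -0.1373  0.022 ] F [-0.8  0.  -1.7] w 0.0377 t 19.95
```

View pics/w13.png

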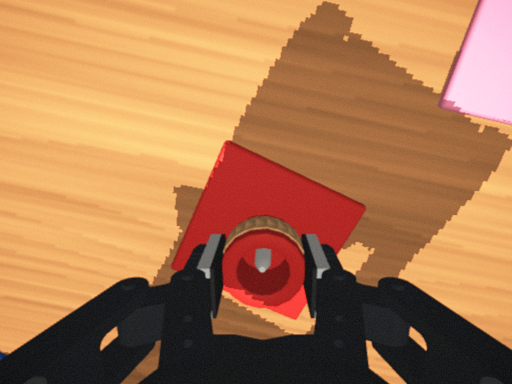

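The peg shows inside the bore at (262,258). Lowering to contact.

```bash
python3 -m jog '[[[0,0,0.5,0,0],[0,0,0.3,0,0],[0,0,0,0,0]]]'; python3 go.py .6585,-.1367 0.013
```

```text
time: 20.3
eef_pos: [0.6601, -0.1374, 0.0151]
tool_rot: [0.994, 0.103, -0.028, -0.013]
ft_force: [0.2, -0.2, -1.3]
gripper_width: 0.0373
need cm tool xyz [-0.13 -0.1   0.22] yaw x [ 0.977  0.206 -0.052] zaxis [-0.0577  0.0193 -0.9981] pos [ 0.6601 -0.1374  0.0151] F [ 0.2 -0.2 -1.3] w 0.0373 t 20.3
```

```bash
python3 -m jog '[[[0,0,0.3,0,0],[0,0,0.1,0,0]]]'; python3 go.py .6585,-.1367 0.013
```

```text
time: 20.47
eef_pos: [0.6604, -0.1376, 0.0126]
tool_rot: [0.994, 0.103, -0.027, -0.012]
ft_force: [-3.7, 1.1, 8.0]
gripper_width: 0.0378
need cm tool xyz [-0.16 -0.13 -0.03] yaw x [ 0.977  0.206 -0.051] zaxis [-0.0564  0.0186 -0.9982] pos [ 0.6604 -0.1376  0.0126] F [-3.7  1.1  8. ] w 0.0378 t 20.47
```

```bash
python3 -m jog '[[[0,0,0,0,0.5],[0,0,0,0,0.6],[0,0,0,0,0.7],[0,0,0,0,0.7],[0,0,0,0,0.7]]]'; python3 go.py red 0.012; python3 -m jog '[[[0,0,-1.5,0,0.8],[0,0,-1.5,0,0.8],[0,0,-2,0,0.8],[0,0,-2,0,0.8],[0,0,-2,0,0.8],[0,0,-2,0,0.8],[0,0,-1,0,0.8],[0,0,0,0,0.8],[0,0,0,0,0.8]]]'; python3 go.py sp 0.16;  python3 - <<'E'
from h import *
c=save('side','d14');crop('d14',180,150,280,230,7,'d14c');save('wrist','w14');
E
```

```text
time: 20.88
eef_pos: [0.661, -0.1377, 0.0133]
tool_rot: [0.994, 0.103, -0.026, -0.012]
ft_force: [-0.5, -1.0, -0.5]
gripper_width: 0.0599
need cm tool xyz [-0.15 -0.19  0.14] yaw x [ 0.977  0.206 -0.05 ] zaxis [-0.0546  0.018  -0.9983] pos [ 0.661  -0.1377  0.0133] F [-0.5 -1.  -0.5] w 0.0599 t 20.88
time: 21.63
eef_pos: [0.6661, -0.1395, 0.1344]
tool_rot: [0.994, 0.103, -0.029, -0.013]
ft_force: [-0.1, -0.5, -1.0]
gripper_width: 0.0684
need cm tool xyz [-13.24 -35.81  -0.67] yaw x [ 0.977  0.206 -0.055] zaxis [-0.0606  0.0204 -0.998 ] pos [ 0.6661 -0.1395  0.1344] F [-0.1 -0.5 -1. ] w 0.0684 t 21.63
```

View pics/d14c.png

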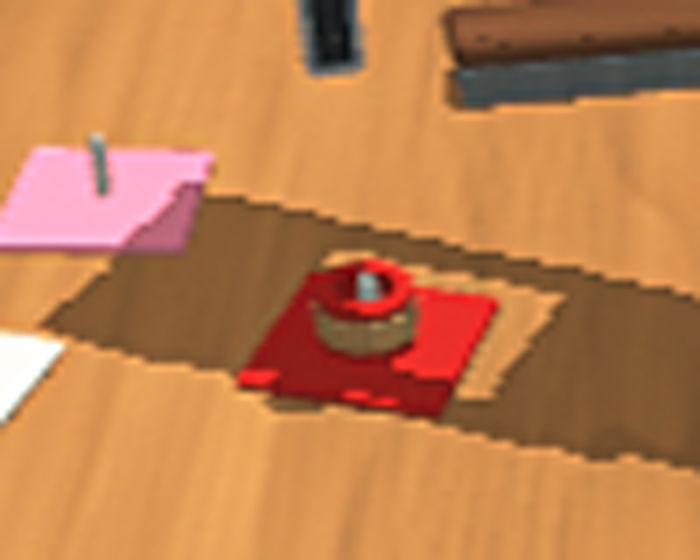

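View pics/w14.png

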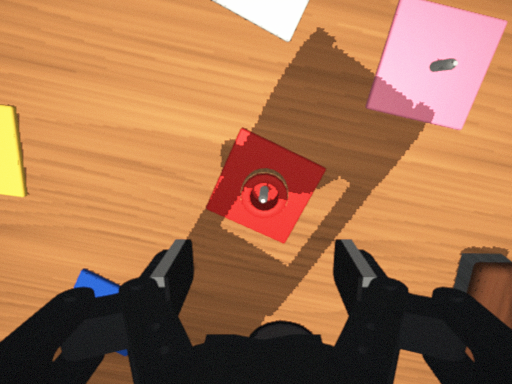

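Red lies flat over its peg. Back to the spindle.

```bash
python3 -m jog '[[[-0.4,-1,-0.6,0,0.85],[-0.8,-2.1,-0.2,0,0.85],[-0.8,-2.1,-0.2,0,0.85],[-0.8,-2.1,-0.1,0,0.85],[-0.8,-2.1,-0.1,0,0.85],[-0.8,-2.1,-0.1,0,0.85],[-0.8,-2.1,0,0,0.85],[-0.8,-2.1,0,0,0.85],[-0.8,-2.1,0,0,0.85],[-0.8,-2.1,0,0,0.85],[-0.8,-2.1,0,0,0.85],[-0.8,-2.1,0,0,0.85],[-0.8,-2.1,0,0,0.85],[-0.8,-2.1,0,0,0.85],[-0.8,-2.1,0,0,0.85],[-0.8,-2.1,0,0,0.85],[-0.4,-1,0,0,0.85],[0,0,0,0,0.85],[0,0,0,0,0.85]]]';  python3 go.py sp 0.12
```

```text
time: 23.32
eef_pos: [0.441, 0.1837, 0.1542]
tool_rot: [0.993, 0.103, -0.049, -0.019]
ft_force: [0.1, -0.4, -0.1]
gripper_width: 0.0726
need cm tool xyz [2.56 0.65 3.17] yaw x [ 0.974  0.207 -0.094] zaxis [-0.102   0.0284 -0.9944] pos [0.441  0.1837 0.1542] F [ 0.1 -0.4 -0.1] w 0.0726 t 23.32
```

```bash
cat > t.py <<'E'
from h import *
s=env.sense();q=s['joints'];print('tilt',round(q[1]+q[2]+q[4]-np.pi,4),'q4',round(q[3],4), s['eef_pos'].round(4))
E
p(){ python3 t.py; }; p
python3 -m jog '[[[4,0,0,0,0.85],[0,0,0,0,0.85],[0,0,0,0,0.85]]]' >/dev/null; p
python3 -m jog '[[[-4,0,0,0,0.85],[0,0,0,0,0.85],[0,0,0,0,0.85]]]' >/dev/null; p
python3 -m jog '[[[0,0,-4,0,0.85],[0,0,0,0,0.85],[0,0,0,0,0.85]]]' >/dev/null; p
python3 -m jog '[[[0,0,4,0,0.85],[0,0,0,0,0.85],[0,0,0,0,0.85]]]' >/dev/null; p
python3 -m jog '[[[0,4,0,0,0.85],[0,0,0,0,0.85],[0,0,0,0,0.85]]]' >/dev/null; p
python3 -m jog '[[[0,-4,0,0,0.85],[0,0,0,0,0.85],[0,0,0,0,0.85]]]' >/dev/null; p
```

```text
tilt 0.098 q4 0.0437 [0.441  0.1837 0.1542]
tilt 0.1083 q4 0.0423 [0.478  0.1897 0.146 ]
tilt 0.1201 q4 0.0403 [0.4366 0.1777 0.1446]
tilt 0.1255 q4 0.0378 [0.4396 0.1743 0.1843]
tilt 0.1151 q4 0.0387 [0.4386 0.1742 0.1474]
tilt 0.1125 q4 0.0285 [0.45   0.1336 0.1491]
tilt 0.1017 q4 0.0373 [0.4471 0.1727 0.1553]
```

```bash
p(){ python3 t.py; }; p
python3 -m jog '[[[0,4,0,0,0.85],[0,0,0,0,0.85],[0,-4,0,0,0.85],[0,0,0,0,0.85]]]' >/dev/null; p
python3 -m jog '[[[0,0,-2,0,0.85],[0,0,-2,0,0.85],[0,0,-2,0,0.85],[0,0,-2,0,0.85],[0,0,0,0,0.85],[0,0,0,0,0.85]]]' >/dev/null; p
python3 -m jog '[[[0,0,4,0,0.85],[0,0,0,0,0.85],[0,0,0,0,0.85]]]' >/dev/null; p
python3 -m jog '[[[0,0,4,0,0.85],[0,0,0,0,0.85],[0,0,0,0,0.85]]]' >/dev/null; p
```

```text
tilt 0.1017 q4 0.0373 [0.4471 0.1727 0.1553]
tilt 0.0937 q4 0.0372 [0.4509 0.1732 0.1593]
tilt 0.0908 q4 0.0347 [0.4594 0.1731 0.2457]
tilt 0.0902 q4 0.0355 [0.4547 0.174  0.2052]
tilt 0.088 q4 0.0367 [0.4526 0.1751 0.1674]
```

```bash
p(){ python3 t.py; }; 
python3 -m jog '[[[0,4,0,0,0.85],[0,0,0,0,0.85],[0,-4,0,0,0.85],[0,0,0,0,0.85],[0,4,0,0,0.85],[0,0,0,0,0.85],[0,-4,0,0,0.85],[0,0,0,0,0.85],[0,4,0,0,0.85],[0,0,0,0,0.85],[0,-4,0,0,0.85],[0,0,0,0,0.85]]]' >/dev/null; p
python3 -m jog '[[[0,4,0,0,0.85],[0,-4,0,0,0.85],[0,4,0,0,0.85],[0,-4,0,0,0.85],[0,4,0,0,0.85],[0,-4,0,0,0.85],[0,0,0,0,0.85],[0,0,0,0,0.85]]]' >/dev/null; p
python3 go.py sp 0.12
```

```text
tilt 0.0417 q4 0.0338 [0.4774 0.174  0.1978]
tilt 0.0104 q4 0.0313 [0.4931 0.1648 0.2147]
need cm tool xyz [-2.46 -2.05  9.56] yaw x [ 0.985  0.174 -0.008] zaxis [-0.0128  0.0292 -0.9995] pos [0.4931 0.1648 0.2147] F [-0.1 -0.8 -0. ] w 0.0727 t 27.82
```

Lateral shuttling removed the pitch (0.01 now). Descending on yellow.

```bash
python3 -m jog '[[[-1.2,-1,1,0,0.9],[-1.1,-0.9,2,0,0.9],[0,0,2,0,0.9],[0,0,2,0,0.9],[0,0,0,0,0.9],[0,0,0,0,0.9]]]'; python3 t.py; python3 go.py sp 0.04
```

```text
time: 28.32
eef_pos: [0.4729, 0.1846, 0.1549]
tool_rot: [0.996, 0.088, 0.004, -0.016]
ft_force: [1.6, 0.1, -0.7]
gripper_width: 0.0769
tilt -0.009 q4 0.0356 [0.4729 0.1846 0.1549]
need cm tool xyz [-1.01  0.31 11.48] yaw x [0.984 0.175 0.011] zaxis [ 0.005   0.0332 -0.9994] pos [0.4729 0.1846 0.1549] F [ 1.6  0.1 -0.7] w 0.0769 t 28.32
```

```bash
python3 -m jog '[[[-0.8,0.3,0.5,0,0.9],[-0.2,0,1.5,0,0.9],[0,0,1.5,0,0.9],[0,0,0.5,0,0.9],[0,0,0,0,0.9],[0,0,0,0,0.9]]]'; python3 go.py sp 0.04
```

```text
time: 28.82
eef_pos: [0.4677, 0.181, 0.1215]
tool_rot: [0.996, 0.089, 0.01, -0.016]
ft_force: [-0.1, -0.6, 0.5]
gripper_width: 0.0768
need cm tool xyz [-0.51 -0.06  8.14] yaw x [0.984 0.177 0.023] zaxis [ 0.0171  0.0346 -0.9993] pos [0.4677 0.181  0.1215] F [-0.1 -0.6  0.5] w 0.0768 t 28.82
```

```bash
python3 -m jog '[[[-0.4,0,1,0,0.9],[0,0,1,0,0.9],[0,0,1,0,0.9],[0,0,1,0,0.9],[0,0,0.5,0,0.9],[0,0,0,0,0.9],[0,0,0,0,0.9]]]'; python3 go.py sp 0.04
```

```text
time: 29.4
eef_pos: [0.4689, 0.1821, 0.0783]
tool_rot: [0.996, 0.089, 0.014, -0.017]
ft_force: [0.2, 1.0, -0.0]
gripper_width: 0.0766
need cm tool xyz [-0.58 -0.11  3.82] yaw x [0.984 0.176 0.032] zaxis [ 0.0258  0.0357 -0.999 ] pos [0.4689 0.1821 0.0783] F [ 0.2  1.  -0. ] w 0.0766 t 29.4
```

```bash
python3 -m jog '[[[-0.5,0,1,0,0.9],[-0.2,0,1,0,0.9],[0,0,1,0,0.9],[0,0,0.4,0,0.9],[0,0,0,0,0.9],[0,0,0,0,0.9]]]'; python3 go.py sp 0.04
python3 - <<'E'
from h import *
save('side','d20');crop('d20',250,150,390,310,4,'d20c');save('wrist','w20')
E
```

```text
time: 29.9
eef_pos: [0.4656, 0.1825, 0.0447]
tool_rot: [0.996, 0.089, 0.017, -0.017]
ft_force: [-0.2, 0.0, 0.5]
gripper_width: 0.0768
need cm tool xyz [-0.16 -0.11  0.47] yaw x [0.984 0.176 0.036] zaxis [ 0.0303  0.0363 -0.9989] pos [0.4656 0.1825 0.0447] F [-0.2  0.   0.5] w 0.0768 t 29.9
```

View pics/d20c.png

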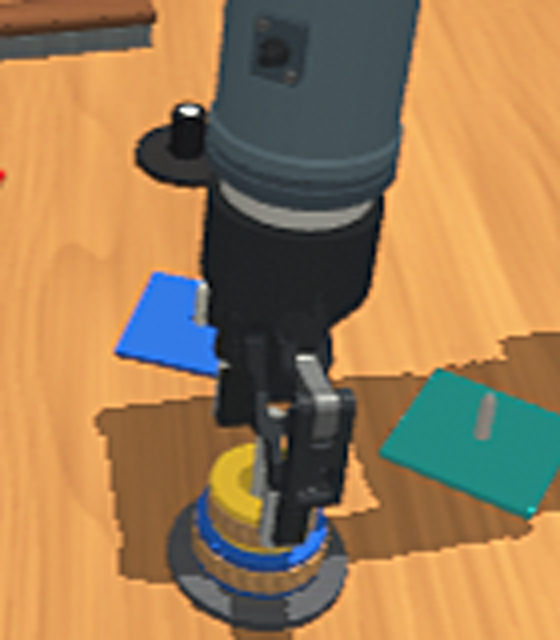

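View pics/w20.png

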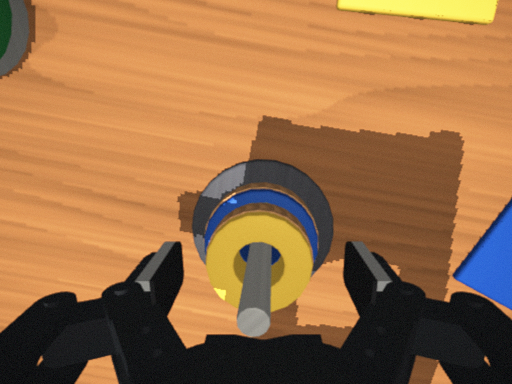

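```bash
python3 -m jog '[[[-0.15,-0.1,0.5,0,0.9],[0,0,0,0,0.9],[0,0,0,0,0.5],[0,0,0,0,0.4],[0,0,0,0,0],[0,0,0,0,0],[0,0,0,0,0],[0,0,0,0,0],[0,0,0,0,0]]]'; python3 go.py sp 0.04
python3 - <<'E'
from h import *
save('side','d21');crop('d21',250,150,390,310,4,'d21c')
E
```

```text
time: 30.75
eef_pos: [0.4656, 0.1837, 0.042]
tool_rot: [0.996, 0.089, 0.019, -0.017]
ft_force: [-0.4, 0.3, -1.1]
gripper_width: 0.0498
need cm tool xyz [-0.17 -0.    0.19] yaw x [0.983 0.177 0.041] zaxis [ 0.0348  0.0367 -0.9987] pos [0.4656 0.1837 0.042 ] F [-0.4  0.3 -1.1] w 0.0498 t 30.75
```

View pics/d21c.png

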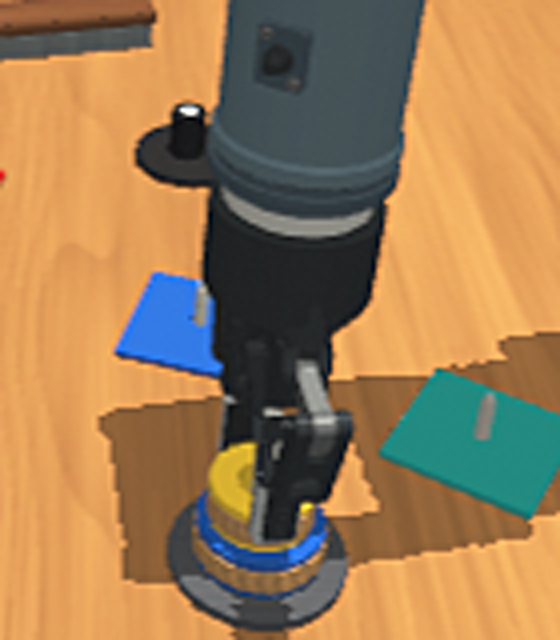

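```bash
python3 -m jog '[[[0,0,-0.5,0,0],[0,0,-1,0,0],[0,0,-1.2,0,0],[0,0,-1.2,0,0],[0,0,-1.2,0,0],[0,0,-1.2,0,0],[0,0,-1.2,0,0],[0,0,-0.6,0,0],[0,0,0,0,0],[0,0,0,0,0]]]'; python3 go.py yel 0.14
python3 - <<'E'
from h import *
save('side','d22');crop('d22',220,110,390,310,3,'d22c')
E
```

```text
time: 31.63
eef_pos: [0.4622, 0.1803, 0.1315]
tool_rot: [0.996, 0.089, 0.019, -0.017]
ft_force: [0.5, 0.4, -1.2]
gripper_width: 0.0492
need cm tool xyz [16.61  8.22 -0.41] yaw x [0.983 0.177 0.041] zaxis [ 0.0354  0.0366 -0.9987] pos [0.4622 0.1803 0.1315] F [ 0.5  0.4 -1.2] w 0.0492 t 31.63
```

View pics/d22c.png

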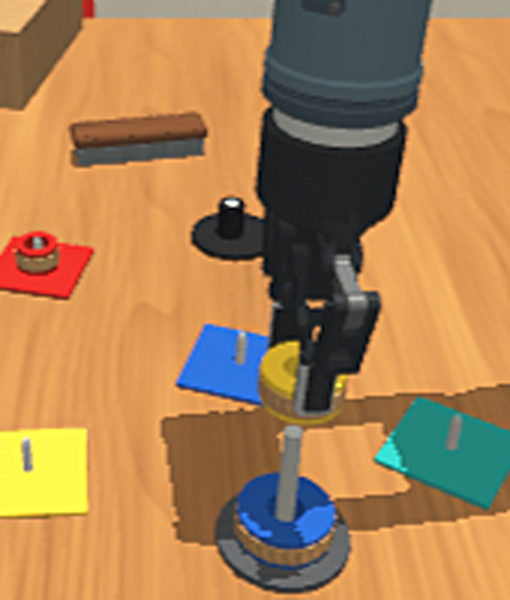

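```bash
python3 -m jog '[[[0.8,0.4,-0.5,0,0],[1.6,0.8,-0.3,0,0],[1.6,0.8,-0.2,0,0],[1.6,0.8,-0.1,0,0],[1.6,0.8,0,0,0],[1.6,0.8,0,0,0],[1.6,0.8,0,0,0],[1.6,0.8,0,0,0],[1.6,0.8,0,0,0],[1.2,0.6,0,0,0],[0.6,0.3,0,0,0],[0,0,0,0,0],[0,0,0,0,0]]]'; python3 go.py yel 0.08
```

```text
time: 32.77
eef_pos: [0.6353, 0.1256, 0.1371]
tool_rot: [0.996, 0.089, 0.011, -0.017]
ft_force: [-1.1, 0.6, -0.8]
gripper_width: 0.0495
need cm tool xyz [ 0.37 -0.04  5.72] yaw x [0.984 0.177 0.025] zaxis [ 0.0193  0.035  -0.9992] pos [0.6353 0.1256 0.1371] F [-1.1  0.6 -0.8] w 0.0495 t 32.77
```

```bash
python3 -m jog '[[[0.2,-0.2,1,0,0],[0.1,0,1.3,0,0],[0,0,1.3,0,0],[0,0,1.3,0,0],[0,0,1,0,0],[0,0,0.5,0,0],[0,0,0,0,0],[0,0,0,0,0]]]'; python3 go.py yel 0.05
python3 - <<'E'
from h import *
save('wrist','w23');save('side','d23');crop('d23',170,190,300,300,5,'d23c');save('scene','s23');crop('s23',270,150,390,260,5,'s23c')
E
```

```text
time: 33.43
eef_pos: [0.6334, 0.134, 0.0672]
tool_rot: [0.996, 0.09, 0.008, -0.017]
ft_force: [0.5, 0.1, -0.3]
gripper_width: 0.0495
need cm tool xyz [0.52 0.7  1.71] yaw x [0.983 0.18  0.02 ] zaxis [ 0.0135  0.0358 -0.9993] pos [0.6334 0.134  0.0672] F [ 0.5  0.1 -0.3] w 0.0495 t 33.43
```

View pics/w23.png

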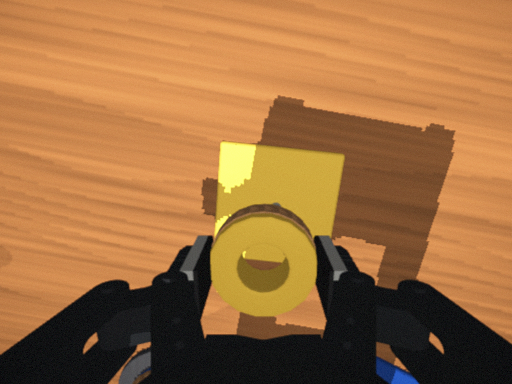

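View pics/d23c.png

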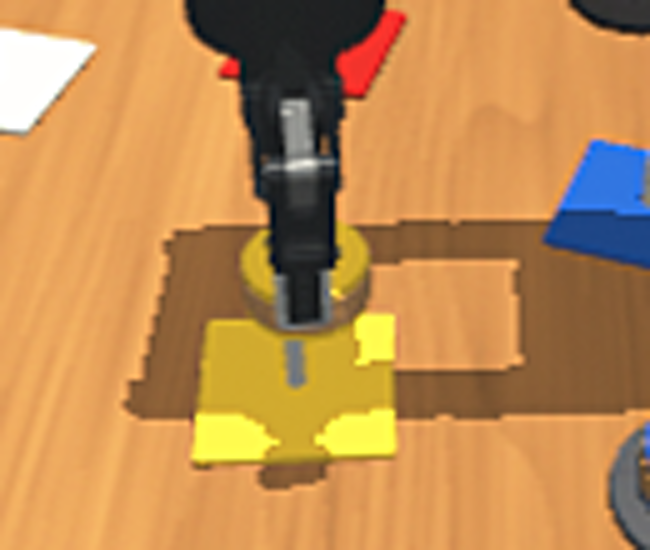

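View pics/s23c.png

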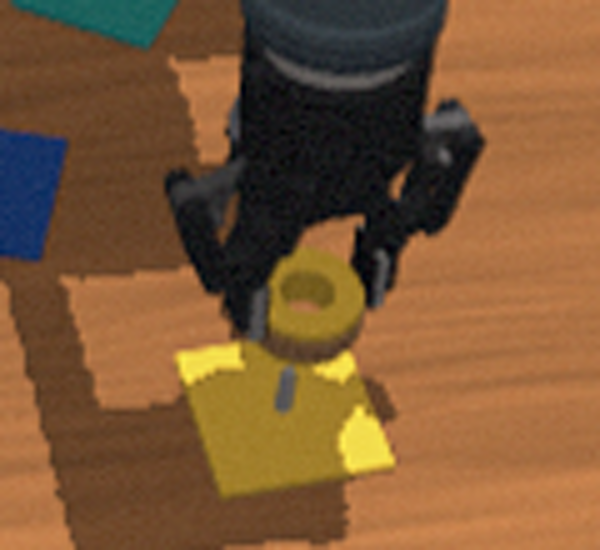

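```bash
python3 - <<'E'
from h import *
c=load('s23'); print('holeS',atz(c,270+306/5,150+290/5,.081),'peg foot S',atz(c,270+283/5,150+407/5,.006))
E
python3 -m jog '[[[0.5,0.7,0,0,0],[0,0,0,0,0],[0,0,0,0,0]]]'; python3 go.py yel 0.045
```

```text
holeS [0.63159142 0.13438515 0.081     ] peg foot S [0.64043568 0.12998252 0.006     ]
time: 33.83
eef_pos: [0.6425, 0.1272, 0.0703]
tool_rot: [0.996, 0.09, 0.011, -0.017]
ft_force: [-0.0, -0.3, 0.2]
gripper_width: 0.0492
need cm tool xyz [-0.29 -0.11  2.53] yaw x [0.983 0.18  0.026] zaxis [ 0.0196  0.0357 -0.9992] pos [0.6425 0.1272 0.0703] F [-0.  -0.3  0.2] w 0.0492 t 33.83
```

```bash
python3 -m jog '[[[-0.1,-0.1,1,0,0],[0,0,1,0,0],[0,0,0.3,0,0],[0,0,0,0,0]]]'; python3 go.py yel 0.045;  python3 - <<'E'
from h import *
save('wrist','w24');save('scene','s24');crop('s24',270,150,390,260,5,'s24c')
E
```

```text
time: 34.17
eef_pos: [0.6428, 0.1283, 0.0459]
tool_rot: [0.996, 0.09, 0.013, -0.017]
ft_force: [-0.9, 0.2, -0.3]
gripper_width: 0.0501
need cm tool xyz [-0.27 -0.08  0.09] yaw x [0.984 0.179 0.028] zaxis [ 0.0219  0.0357 -0.9991] pos [0.6428 0.1283 0.0459] F [-0.9  0.2 -0.3] w 0.0501 t 34.17
```

View pics/w24.png

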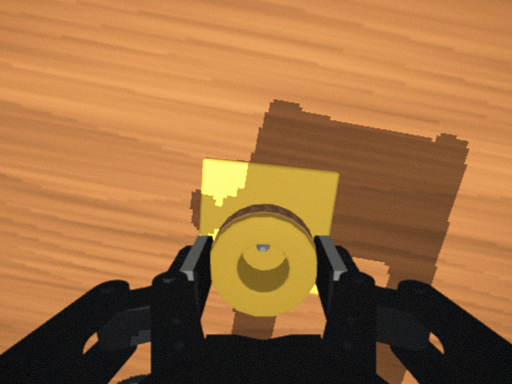

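View pics/s24c.png

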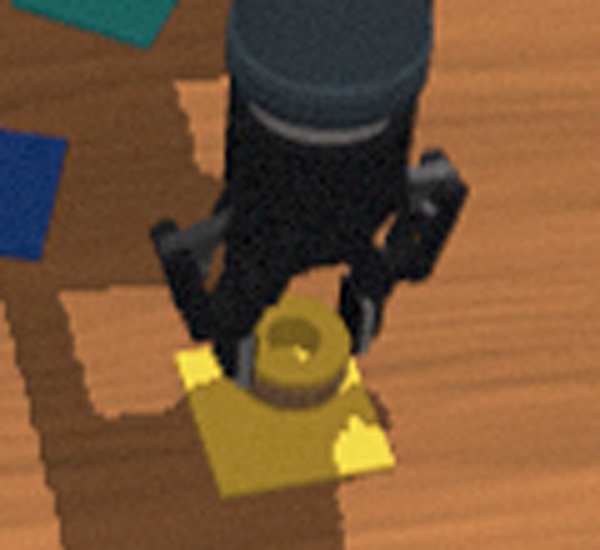

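The peg tip shows at (263,247) in the bore. Continuing down.

```bash
python3 -m jog '[[[-0.2,-0.1,0.8,0,0],[0,0,0.8,0,0],[0,0,0.5,0,0],[0,0,0,0,0]]]'; python3 go.py yel 0.016
```

```text
time: 34.6
eef_pos: [0.6413, 0.1301, 0.0239]
tool_rot: [0.996, 0.09, 0.013, -0.017]
ft_force: [0.5, 0.4, -1.0]
gripper_width: 0.0492
need cm tool xyz [-0.18  0.14  0.78] yaw x [0.983 0.179 0.029] zaxis [ 0.0232  0.0357 -0.9991] pos [0.6413 0.1301 0.0239] F [ 0.5  0.4 -1. ] w 0.0492 t 34.6
```

```bash
python3 -m jog '[[[0,0.1,0.5,0,0],[0,0,0.3,0,0],[0,0,0.1,0,0]]]'; python3 go.py yel 0.016
```

```text
time: 34.85
eef_pos: [0.6417, 0.1294, 0.0154]
tool_rot: [0.996, 0.09, 0.013, -0.017]
ft_force: [-6.5, -0.6, 19.4]
gripper_width: 0.0494
need cm tool xyz [-0.18  0.04 -0.07] yaw x [0.983 0.179 0.029] zaxis [ 0.0231  0.0356 -0.9991] pos [0.6417 0.1294 0.0154] F [-6.5 -0.6 19.4] w 0.0494 t 34.85
```

```bash
python3 -m jog '[[[0,0,0,0,0.6],[0,0,0,0,0.8],[0,0,0,0,0.85],[0,0,0,0,0.85],[0,0,0,0,0.85]]]'; python3 -m jog '[[[0,0,-1.5,0,0.85],[0,0,-1.5,0,0.85],[0,0,-2,0,0.85],[0,0,-2,0,0.85],[0,0,-2,0,0.85],[0,0,-2,0,0.85],[0,0,-1,0,0.85],[0,0,0,0,0.85],[0,0,0,0,1]]]'; python3 go.py sp 0.16;  python3 - <<'E'
from h import *
c=save('side','d25');crop('d25',180,210,300,310,5,'d25c');save('wrist','w25');
E
```

```text
time: 35.27
eef_pos: [0.6427, 0.1293, 0.016]
tool_rot: [0.996, 0.09, 0.014, -0.017]
ft_force: [-0.8, -0.2, -0.2]
gripper_width: 0.0727
time: 36.02
eef_pos: [0.6382, 0.1247, 0.1377]
tool_rot: [0.996, 0.09, 0.012, -0.017]
ft_force: [-0.4, -0.3, -0.3]
gripper_width: 0.0831
need cm tool xyz [-16.02  -8.98  -2.36] yaw x [0.983 0.179 0.026] zaxis [ 0.02    0.0356 -0.9992] pos [0.6382 0.1247 0.1377] F [-0.4 -0.3 -0.3] w 0.0831 t 36.02
```

View pics/d25c.png

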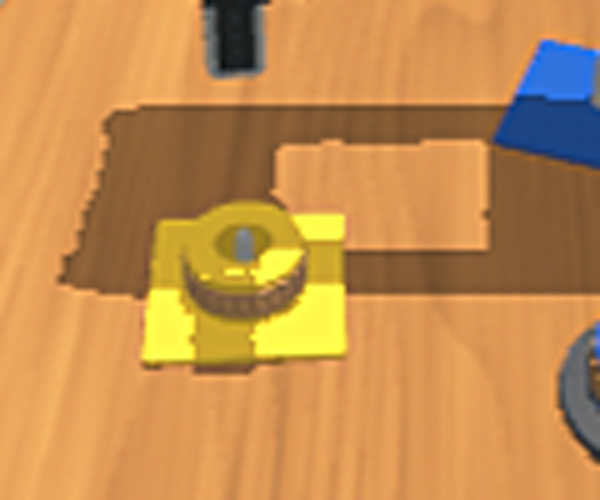

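View pics/w25.png

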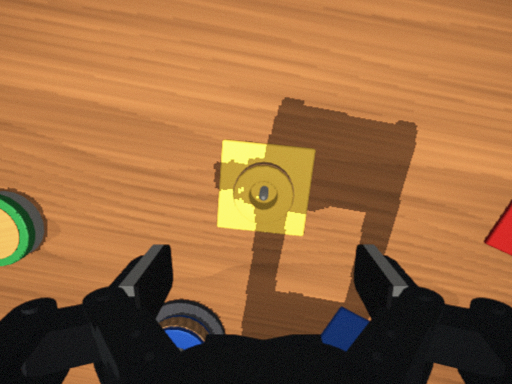

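Yellow is flat over its peg. Now blue — watching for the palm meeting the spindle tip (98 mm).

```bash
python3 -m jog '[[[-0.8,-0.4,-0.8,0,1],[-1.6,-0.9,-0.5,0,1],[-1.6,-0.9,-0.3,0,1],[-1.6,-0.9,-0.3,0,1],[-1.6,-0.9,-0.2,0,1],[-1.6,-0.9,0,0,1],[-1.6,-0.9,0,0,1],[-1.6,-0.9,0,0,1],[-1.6,-0.9,0,0,1],[-1,-0.6,0,0,1],[-0.4,-0.3,0,0,1],[0,0,0,0,1],[0,0,0,0,1]]]';  python3 go.py sp 0.06
```

```text
time: 37.2
eef_pos: [0.454, 0.1834, 0.1487]
tool_rot: [0.996, 0.09, -0.002, -0.017]
ft_force: [-0.0, 0.3, -0.3]
gripper_width: 0.0856
need cm tool xyz [0.99 0.47 8.86] yaw x [ 0.984  0.179 -0.   ] zaxis [-0.0066  0.0343 -0.9994] pos [0.454  0.1834 0.1487] F [-0.   0.3 -0.3] w 0.0856 t 37.2
```

```bash
python3 -m jog '[[[0.5,0.2,1,0,1],[0.3,0.1,1.2,0,1],[0.1,0.1,1.2,0,1],[0,0,1.2,0,1],[0,0,1.2,0,1],[0,0,1.2,0,1],[0,0,0.5,0,1],[0,0,0,0,1],[0,0,0,0,1]]]'; python3 go.py sp 0.05
```

```text
time: 37.95
eef_pos: [0.4749, 0.1802, 0.0655]
tool_rot: [0.996, 0.087, 0.001, -0.017]
ft_force: [-0.2, 0.9, 0.6]
gripper_width: 0.0852
need cm tool xyz [-1.02 -0.46  1.56] yaw x [0.985 0.174 0.005] zaxis [-7.000e-04  3.350e-02 -9.994e-01] pos [0.4749 0.1802 0.0655] F [-0.2  0.9  0.6] w 0.0852 t 37.95
```

```bash
python3 -m jog '[[[-0.5,-0.2,0.4,0,1],[-0.5,-0.2,0.6,0,1],[0,0,0.3,0,1],[0,0,0,0,1],[0,0,0,0,1]]]'; python3 go.py sp 0.035
python3 - <<'E'
from h import *
save('side','d26');crop('d26',240,150,390,310,5,'d26c');save('wrist','w26');save('scene','s26');crop('s26',270,90,400,210,5,'s26c')
E
```

```text
time: 38.37
eef_pos: [0.4649, 0.183, 0.0526]
tool_rot: [0.996, 0.087, 0.003, -0.017]
ft_force: [0.0, -0.4, -0.4]
gripper_width: 0.0854
need cm tool xyz [-0.09 -0.01  1.76] yaw x [0.985 0.174 0.008] zaxis [ 0.0023  0.0339 -0.9994] pos [0.4649 0.183  0.0526] F [ 0.  -0.4 -0.4] w 0.0854 t 38.37
```

View pics/d26c.png

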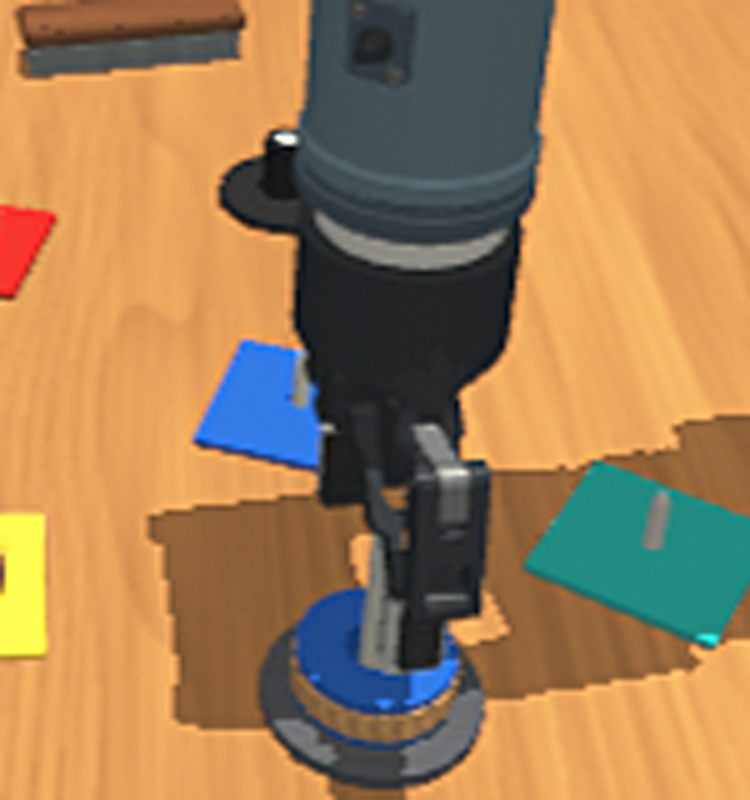

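View pics/w26.png

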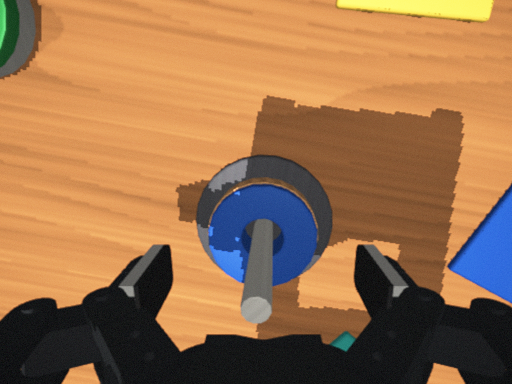

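View pics/s26c.png

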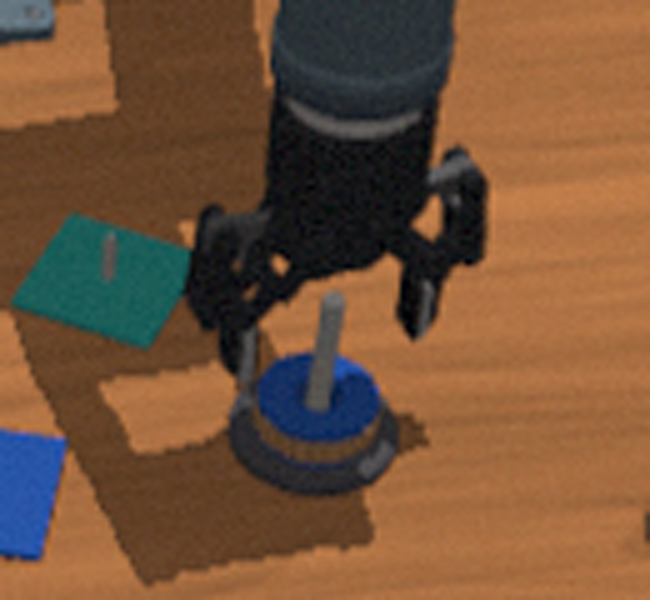

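Run:
```python
from h import *
rows=[]
for f in ['w26','w20','w1','w23']:
    im=cv2.imread(f'pics/{f}.png')[225:325,150:380]; rows.append(cv2.resize(im,None,fx=1.7,fy=1.5,interpolation=cv2.INTER_CUBIC))
cv2.imwrite('pics/tips.png',np.vstack([np.hstack(rows[:2]),np.hstack(rows[2:])]))
c=load('w26'); R,t=cam(c); from scipy.spatial.transform import Rotation as Ro
s=env.sense(); print('cam axis in tool', Ro.from_quat(s['tool_rot']).inv().apply(R[2]), 'cam pos tool',Ro.from_quat(s['tool_rot']).inv().apply(-R.T@t-s['eef_pos']))
T=Ro.from_quat(s['tool_rot'])
for w,b in [(.0855,.013),(.0768,.010),(.0683,.007),(.0495,.003)]:
    for dz in (0,b):
        for sx in (-.011,.011):
            print(w,dz,sx,[np.round(proj(c,s['eef_pos']+T.apply([sx,sg*w/2,-dz])),1) for sg in (1,-1)])
```

```text
cam axis in tool [-2.71630075e-01  1.64612337e-04  9.62401722e-01] cam pos tool [ 6.96177363e-02 -1.26525358e-04 -1.44004070e-01]
0.0855 0 -0.011 [array([344.8, 269.3]), array([181.5, 269.2])]
0.0855 0 0.011 [array([348. , 230.1]), array([178.4, 230. ])]
0.0855 0.013 -0.011 [array([351.7, 282.8]), array([174.6, 282.7])]
0.0855 0.013 0.011 [array([355.5, 240.8]), array([170.9, 240.7])]
0.0768 0 -0.011 [array([336.5, 269.3]), array([189.8, 269.2])]
0.0768 0 0.011 [array([339.4, 230.1]), array([187., 230.])]
0.0768 0.01 -0.011 [array([341.2, 279.5]), array([185.2, 279.4])]
0.0768 0.01 0.011 [array([344.4, 238.1]), array([182. , 238.1])]
0.0683 0 -0.011 [array([328.4, 269.3]), array([197.9, 269.2])]
0.0683 0 0.011 [array([330.9, 230.1]), array([195.4, 230. ])]
0.0683 0.007 -0.011 [array([331.2, 276.3]), array([195.1, 276.2])]
0.0683 0.007 0.011 [array([334. , 235.6]), array([192.4, 235.5])]
0.0495 0 -0.011 [array([310.4, 269.2]), array([215.9, 269.2])]
0.0495 0 0.011 [array([312.3, 230.1]), array([214.1, 230. ])]
0.0495 0.003 -0.011 [array([311.3, 272.2]), array([215. , 272.1])]
0.0495 0.003 0.011 [array([313.2, 232.4]), array([213.2, 232.3])]
```

View pics/tips.png

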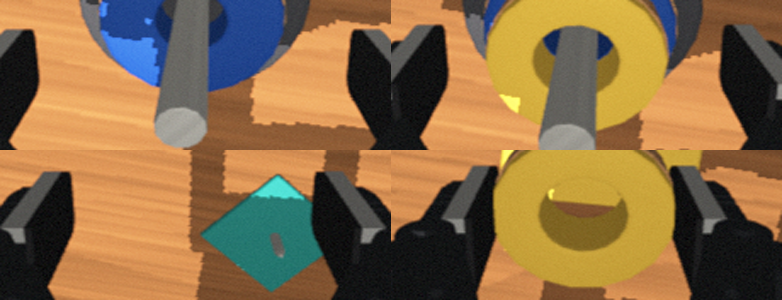

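Run:
```python
from h import *
from scipy.spatial.transform import Rotation as Ro
s=env.sense();T=Ro.from_quat(s['tool_rot'])
for fn,o in [('s26',(270,90)),('d26',(240,150))]:
    c=load(fn); im=cv2.imread(f'pics/{fn}c.png')
    for h,col in [(.06,(0,0,255)),(.073,(0,255,0)),(.086,(255,255,0))]:
        for sx,sy in [(.038,.0425),(.038,-.0425),(.038,0),(-.038,.0425),(0,0),(.015,0)]:
            u,v=proj(c,s['eef_pos']+T.apply([sx,sy,-h])); cv2.circle(im,(int((u-o[0])*5),int((v-o[1])*5)),3,col,-1)
    for sg in (1,-1):
        for sx in (-.011,.011):
            u,v=proj(c,s['eef_pos']+T.apply([sx,sg*.0427,-.013])); cv2.circle(im,(int((u-o[0])*5),int((v-o[1])*5)),3,(255,0,255),-1)
    cv2.imwrite(f'pics/{fn}p.png',im[:, :])
```

```text
(no output)
```

View pics/s26p.png

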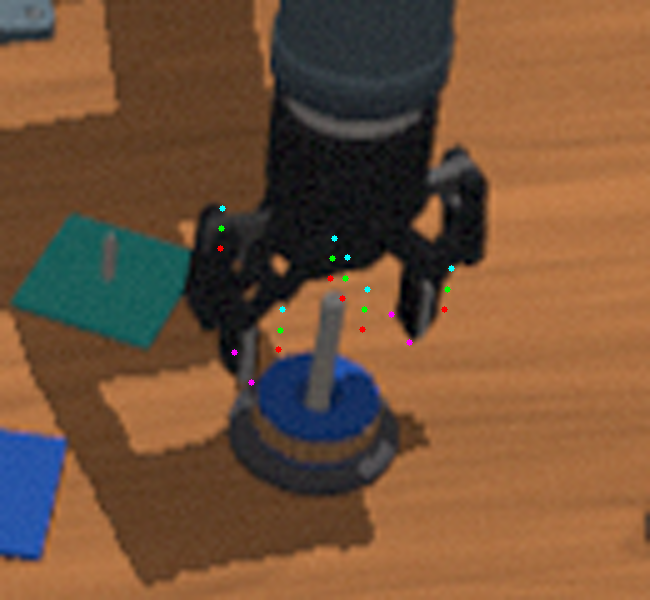

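View pics/d26p.png

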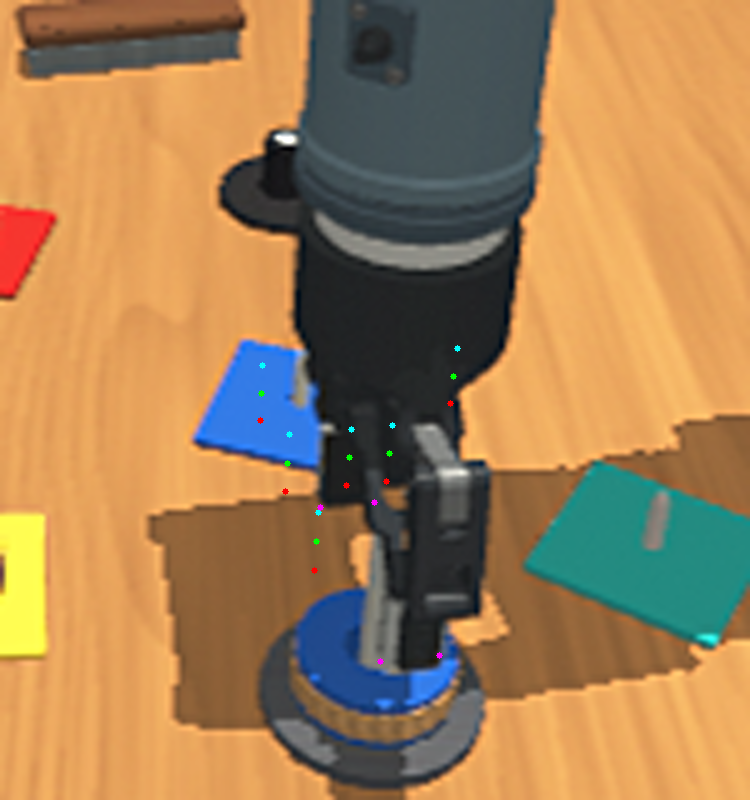

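Overlay: fingertips sit 13 mm back when open, as stated, and the palm's underside at its middle is about 75–80 mm above the TCP. So the TCP can go to about z = 0.022. Approaching carefully.

```bash
python3 -m jog '[[[-0.1,0,0.6,0,1],[0,0,0.6,0,1],[0,0,0.3,0,1],[0,0,0,0,1],[0,0,0,0,1]]]'; python3 go.py sp 0.025
```

```text
time: 38.93
eef_pos: [0.465, 0.1834, 0.0367]
tool_rot: [0.996, 0.087, 0.004, -0.017]
ft_force: [-0.0, -0.1, -0.7]
gripper_width: 0.0854
need cm tool xyz [-0.11  0.01  1.17] yaw x [0.985 0.173 0.01 ] zaxis [ 0.0046  0.0341 -0.9994] pos [0.465  0.1834 0.0367] F [-0.  -0.1 -0.7] w 0.0854 t 38.93
```

```bash
python3 -m jog '[[[-0.1,0,0.5,0,1],[0,0,0.3,0,1],[0,0,0,0,1]]]'; python3 go.py sp 0.025;python3 - <<'E'
from h import *
save('scene','s27');crop('s27',270,90,400,210,5,'s27c')
E
```

```text
time: 39.18
eef_pos: [0.4641, 0.1834, 0.0279]
tool_rot: [0.996, 0.087, 0.004, -0.017]
ft_force: [0.2, 0.7, -0.2]
gripper_width: 0.0855
need cm tool xyz [-0.01  0.    0.29] yaw x [0.985 0.173 0.01 ] zaxis [ 0.0046  0.0341 -0.9994] pos [0.4641 0.1834 0.0279] F [ 0.2  0.7 -0.2] w 0.0855 t 39.18
```

View pics/s27c.png

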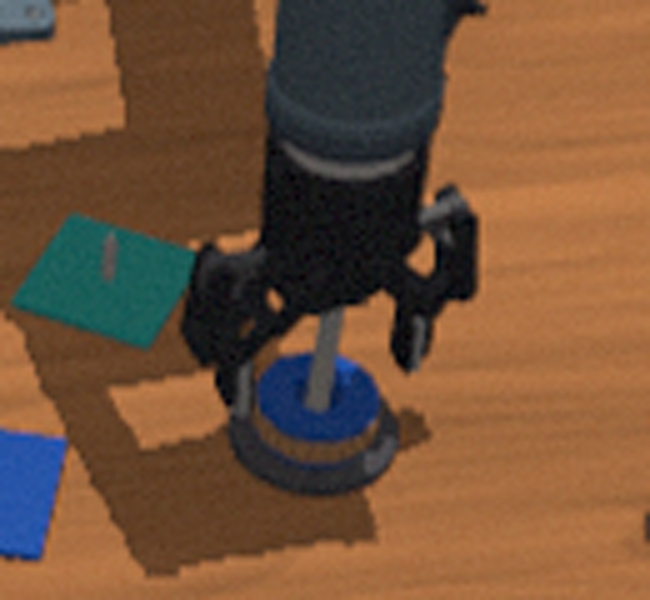

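```bash
python3 -m jog '[[[0,0,0.25,0,1],[0,0,0,0,1]]]' | grep -E "pos|force"; python3 -m jog '[[[0,0,0.25,0,1],[0,0,0,0,1]]]'| grep -E "pos|force"
```

```text
eef_pos: [0.4643, 0.1835, 0.0254]
ft_force: [0.7, 0.1, 0.1]
eef_pos: [0.465, 0.1837, 0.0255]
ft_force: [-0.3, 0.4, -0.8]
```

```bash
python3 -m jog '[[[0,0,0.25,0,1]]]' | grep -E "pos|force"
```

```text
eef_pos: [0.4656, 0.1838, 0.0248]
ft_force: [-11.4, -5.5, 39.5]
```

```bash
python3 -m jog '[[[0,0,0.15,0,1]]]'| grep -E "pos|force"
```

```text
eef_pos: [0.4657, 0.1838, 0.0249]
ft_force: [-7.3, -3.7, 18.2]
```

Contact at TCP z ≈ 0.025 (39.5 N vertical), so the palm meets the spindle there. Backing off at once.

```bash
python3 -m jog '[[[0,0,-0.3,0,1],[0,0,-0.2,0,1],[0,0,0,0,1]]]'; python3 go.py sp 0.03
python3 - <<'E'
from h import *
from scipy.spatial.transform import Rotation as Ro
s=env.sense();
# finger tip heights, w=.0683, free view d14 (after red release): TCP (.6661,-.1395,.1344) ; d1 
im=None
for fn,pos,q,w,o in [('d14',(.6661,-.1395,.1344),(0.994,.103,-.029,-.013),.0684,(180,110)),('d25',(.6382,.1247,.1377),(.996,.09,.012,-.017),.0831,(180,150)),('d3',(.4627,.1832,.1681),(.995,.103,.011,0),.0244,(270,160))]:
    T=Ro.from_quat(q); c=load(fn); crop(fn,o[0],o[1],o[0]+110,o[1]+120,5,'tmp'); im=cv2.imread('pics/tmp.png')
    for b,col in [(0,(0,0,255)),(.007,(0,255,0)),(.013,(255,255,0))]:
        for sg in (1,-1):
            for sx in (-.011,.011):
                u,v=proj(c,np.array(pos)+T.apply([sx,sg*w/2,-b])); cv2.circle(im,(int((u-o[0]+.5)*5),int((v-o[1]+.5)*5)),2,col,-1)
    cv2.imwrite(f'pics/{fn}q.png',im)
a=[cv2.imread(f'pics/{f}q.png')[:500,:] for f in ('d14','d25','d3')]
m=np.hstack(a); cv2.imwrite('pics/q.png',cv2.resize(m,None,fx=.48,fy=.48,interpolation=cv2.INTER_AREA)); [cv2.imwrite(f'pics/q_{i}.png',x) for i,x in enumerate(a)]
E
```

```text
time: 39.98
eef_pos: [0.466, 0.1837, 0.0309]
tool_rot: [0.996, 0.088, 0.007, -0.017]
ft_force: [-0.1, 0.5, -1.2]
gripper_width: 0.0854
need cm tool xyz [-0.21 -0.01  0.09] yaw x [0.984 0.175 0.017] zaxis [ 0.0109  0.0345 -0.9993] pos [0.466  0.1837 0.0309] F [-0.1  0.5 -1.2] w 0.0854 t 39.98
```

View pics/q_0.png

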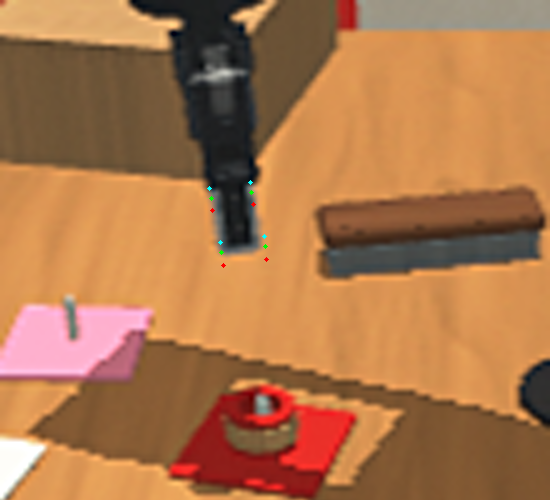

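View pics/q_2.png

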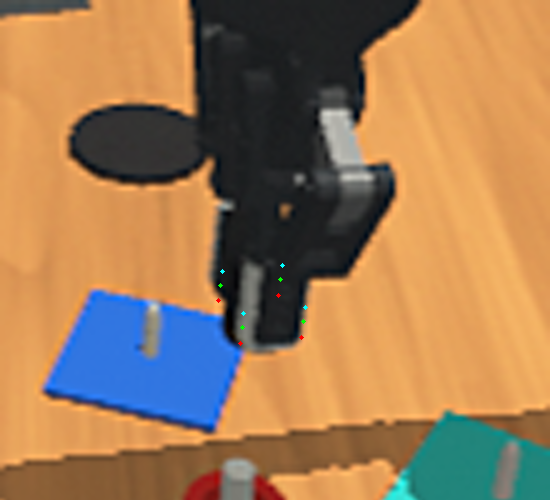

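At 62 mm opening the tips stand about 5.5 mm back, so a straight-down grasp would catch less than 1 mm of the blue drum. If the tool leans about 0.3–0.35 rad around the jaw axis, the palm clears the spindle and the pads reach several mm lower, while the drum stays level in the pads. I rise and build the lean by shuttling.

```bash
python3 -m jog '[[[0,0,-1.5,0,1],[0,0,-2,0,1],[0,0,-2,0,1],[0,0,-2,0,1],[0,0,-2,0,1],[0,0,-2,0,1],[0,0,-2,0,1],[0,0,0,0,1],[0,0,0,0,1]]]' | head -2; python3 t.py
python3 -m jog '[[[0,4,0,0,1],[0,-4,0,0,1],[0,4,0,0,1],[0,-4,0,0,1],[0,4,0,0,1],[0,-4,0,0,1],[0,4,0,0,1],[0,-4,0,0,1],[0,4,0,0,1],[0,-4,0,0,1],[0,0,0,0,1],[0,0,0,0,1]]]' | head -2; python3 t.py
```

```text
time: 40.73
eef_pos: [0.4632, 0.1787, 0.1677]
tilt -0.0077 q4 0.0361 [0.4632 0.1787 0.1677]
time: 41.73
eef_pos: [0.4665, 0.1681, 0.1563]
tilt 0.0051 q4 0.0353 [0.4665 0.1681 0.1563]
```

```bash
python3 -m jog '[[[0,0,0,-0.1,1],[0,0,0,-0.1,1],[0,0,0,0,1]]]' | head -1; python3 go.py sp .16
python3 -m jog '[[[4,0,0,0,1],[-4,0,0,0,1],[4,0,0,0,1],[-4,0,0,0,1],[0,0,0,0,1]]]' | head -2; python3 t.py
python3 -m jog '[[[4,0,0,0,1],[0,0,0,0,1],[-4,0,0,0,1],[0,0,0,0,1],[4,0,0,0,1],[0,0,0,0,1],[-4,0,0,0,1],[0,0,0,0,1]]]' | head -2; python3 t.py;python3 go.py sp .16
```

```text
time: 41.98
need cm tool xyz [ 0.48 -1.46 -0.7 ] yaw x [ 0.939  0.345 -0.003] zaxis [-0.0147  0.0319 -0.9994] pos [0.4644 0.1684 0.1525] F [0.6 0.3 0.6] w 0.0854 t 41.98
time: 42.4
eef_pos: [0.4512, 0.1712, 0.1234]
tilt 0.112 q4 0.0358 [0.4512 0.1712 0.1234]
time: 43.07
eef_pos: [0.4403, 0.1725, 0.1074]
tilt 0.1457 q4 0.0374 [0.4403 0.1725 0.1074]
need cm tool xyz [ 1.87 -0.65 -5.53] yaw x [ 0.94   0.313 -0.135] zaxis [-0.1477  0.0184 -0.9889] pos [0.4403 0.1725 0.1074] F [-1.2  0.6 -1.1] w 0.0853 t 43.07
```

```bash
python3 -m jog '[[[0,0,-3,0,1],[0,0,-3,0,1],[0,0,-2,0,1],[0,0,0,0,1],[4,0,0,0,1],[-4,0,0,0,1],[4,0,0,0,1],[-4,0,0,0,1],[4,0,0,0,1],[-4,0,0,0,1],[0,0,0,0,1],[0,0,0,0,1]]]' | head -2; python3 t.py;python3 go.py sp .16
```

```text
time: 44.07
eef_pos: [0.4361, 0.1738, 0.1278]
tilt 0.3109 q4 0.0364 [0.4361 0.1738 0.1278]
need cm tool xyz [ 1.88 -0.45 -3.92] yaw x [ 0.911  0.289 -0.294] zaxis [-0.3077  0.0011 -0.9515] pos [0.4361 0.1738 0.1278] F [-0.1 -0.8  0.7] w 0.0853 t 44.07
```

Run:
```python
from h import *
from scipy.spatial.transform import Rotation as Ro
R=Ro.from_quat(env.sense()['tool_rot']); print('y',R.apply([0,1,0]).round(3))
for a in (.1,.2,.3,-.1,-.2,-.3): print(a,(R*Ro.from_euler('z',a)).apply([0,1,0]).round(3))
```

```text
y [ 0.274 -0.957 -0.09 ]
0.1 [ 0.182 -0.981 -0.06 ]
0.2 [ 0.088 -0.996 -0.03 ]
0.3 [-0.007 -1.     0.001]
-0.1 [ 0.364 -0.924 -0.119]
-0.2 [ 0.45  -0.881 -0.146]
-0.3 [ 0.531 -0.829 -0.173]
```

```bash
python3 -m jog '[[[0,0,-2.5,0.1,1],[0,0,-2.5,0.1,1],[0,0,-2,0.1,1],[0,0,0,0,1],[4,0,0,0,1],[-4,0,0,0,1],[4,0,0,0,1],[-4,0,0,0,1],[0,0,0,0,1],[0,0,0,0,1]]]' | head -2; python3 t.py;python3 go.py sp .16
python3 - <<'E'
from h import *
from scipy.spatial.transform import Rotation as Ro
R=Ro.from_quat(env.sense()['tool_rot']); print('y',R.apply([0,1,0]).round(3))
E
```

```text
time: 44.9
eef_pos: [0.4445, 0.1734, 0.1518]
tilt 0.4187 q4 0.0358 [0.4445 0.1734 0.1518]
need cm tool xyz [ 1.43 -1.03 -1.55] yaw x [ 0.913 -0.021 -0.408] zaxis [-0.4078 -0.0091 -0.913 ] pos [0.4445 0.1734 0.1518] F [ 0.1 -1.   1.2] w 0.0858 t 44.9
y [-0.015 -1.     0.017]
```

```bash
python3 -m jog '[[[0.9,-0.5,0,0,1],[0.9,-0.5,0,0,1],[0,0,0,0,1],[0,0,0,0,1]]]' | head -2; python3 go.py .4615,.1835 .10; python3 go.py .4615,.1835 .06
```

```text
time: 45.23
eef_pos: [0.4625, 0.1841, 0.1472]
need cm tool xyz [ 1.79 -0.    4.36] yaw x [ 0.917 -0.016 -0.399] zaxis [-0.3989 -0.008  -0.9169] pos [0.4625 0.1841 0.1472] F [ 0.2 -0.6  0.4] w 0.0852 t 45.23
need cm tool xyz [ 3.39 -0.06  8.03] yaw x [ 0.917 -0.016 -0.399] zaxis [-0.3989 -0.008  -0.9169] pos [0.4625 0.1841 0.1472] F [ 0.2 -0.6  0.4] w 0.0852 t 45.23
```

```bash
python3 -m jog '[[[0.35,0,0.9,0,1],[0.45,0,1.1,0,1],[0.45,0,1.1,0,1],[0.45,0,1.1,0,1],[0.45,0,1.1,0,1],[0.45,0,1.1,0,1],[0.2,0,0.5,0,1],[0,0,0,0,1],[0,0,0,0,1]]]' | head -2; python3 go.py .4615,.1835 .05
python3 - <<'E'
from h import *
save('side','d30');crop('d30',240,150,390,310,4,'d30c');save('wrist','w30');save('scene','s30');crop('s30',270,90,400,210,5,'s30c')
E
```

```text
time: 45.98
eef_pos: [0.4631, 0.1828, 0.0744]
need cm tool xyz [ 0.78 -0.1   2.32] yaw x [ 0.925 -0.014 -0.379] zaxis [-0.3796 -0.0062 -0.9251] pos [0.4631 0.1828 0.0744] F [ 0.2 -0.1  0.6] w 0.0851 t 45.98
```

View pics/d30c.png

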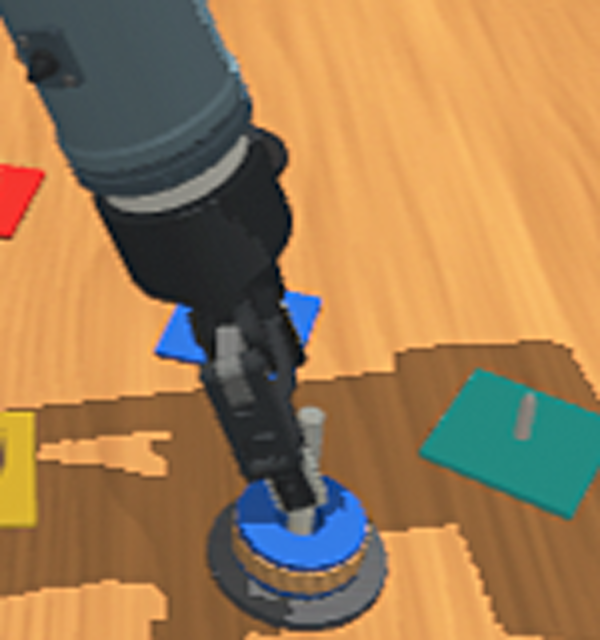

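View pics/w30.png

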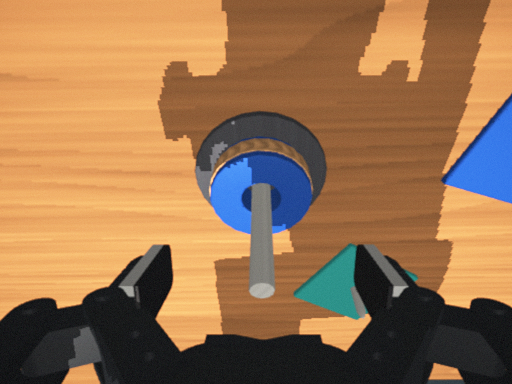

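View pics/s30c.png

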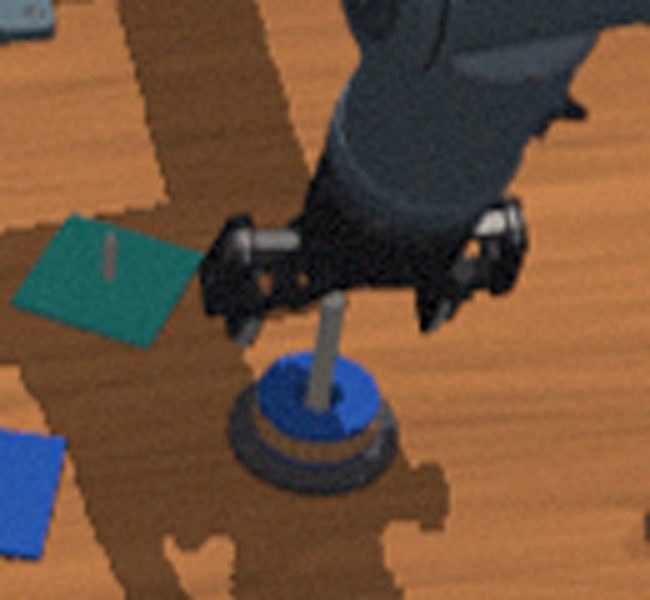

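```bash
python3 -m jog '[[[0.3,-0.1,0.9,0,1],[0.4,0,1.1,0,1],[0.3,0,0.9,0,1],[0.1,0,0.3,0,1],[0,0,0,0,1],[0,0,0,0,1]]]' | head -2; python3 go.py .4615,.1835 .024
python3 - <<'E'
from h import *
save('side','d31');crop('d31',240,150,390,310,4,'d31c')
E
```

```text
time: 46.63
eef_pos: [0.4623, 0.1838, 0.0383]
need cm tool xyz [0.46 0.02 1.36] yaw x [ 0.926 -0.013 -0.376] zaxis [-0.3762 -0.0059 -0.9265] pos [0.4623 0.1838 0.0383] F [-0.3  0.1  0.2] w 0.0852 t 46.63
```

View pics/d31c.png

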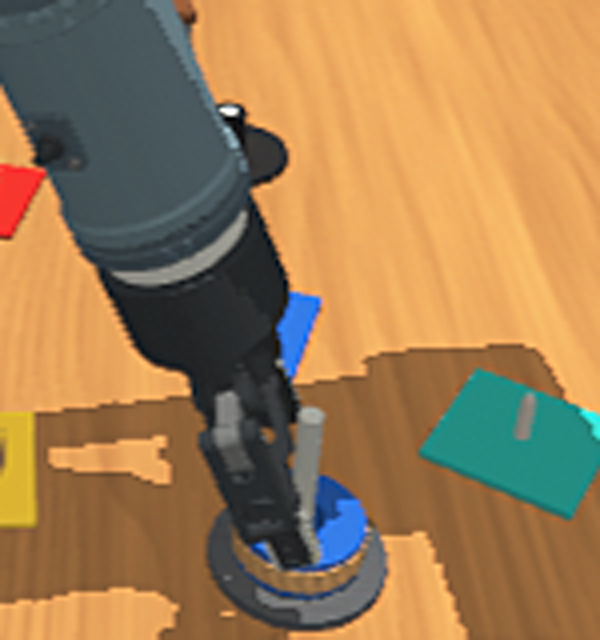

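```bash
python3 -m jog '[[[0.2,0,0.6,0,1],[0.1,0,0.3,0,1],[0,0,0,0,1]]]' | grep -E "pos|force"; python3 -m jog '[[[0.1,0,0.25,0,1]]]'| grep -E "pos|force"
```

```text
eef_pos: [0.4623, 0.1838, 0.0285]
ft_force: [-0.4, 0.5, -0.7]
eef_pos: [0.4625, 0.1838, 0.0259]
ft_force: [0.5, -0.1, 0.2]
```

```bash
python3 -m jog '[[[0.1,0,0.2,0,1]]]'| grep -E "pos|force"; python3 go.py .4615,.1835 .024
```

```text
eef_pos: [0.4627, 0.1837, 0.0235]
ft_force: [-0.1, 0.8, -0.5]
need cm tool xyz [-0.13  0.03 -0.  ] yaw x [ 0.927 -0.013 -0.374] zaxis [-0.3743 -0.0056 -0.9273] pos [0.4627 0.1837 0.0235] F [-0.1  0.8 -0.5] w 0.0852 t 47.1
```

```bash
python3 -m jog '[[[0,0,0.2,0,1]]]'| grep -E "pos|force"
```

```text
eef_pos: [0.4622, 0.1837, 0.0215]
ft_force: [0.6, -0.8, -0.2]
```

```bash
python3 -m jog '[[[0.1,0,0.2,0,1]]]'| grep -E "pos|force"
```

```text
eef_pos: [0.4623, 0.1837, 0.0191]
ft_force: [-0.9, -0.8, 0.3]
```

```bash
python3 -m jog '[[[0,0,0.15,0,1]]]'| grep -E "pos|force"; python3 t.py
```

```text
eef_pos: [0.4618, 0.1837, 0.0175]
ft_force: [0.1, 0.5, -0.6]
tilt 0.3812 q4 0.0424 [0.4618 0.1837 0.0175]
```

The palm clears the spindle with this lean. TCP at 17.5 mm gives about 9 mm of overlap. Closing.

```bash
python3 -m jog '[[[0,0,0,0,0.8],[0,0,0,0,0.7],[0,0,0,0,0.6],[0,0,0,0,0],[0,0,0,0,0],[0,0,0,0,0],[0,0,0,0,0]]]'
python3 - <<'E'
from h import *
save('side','d32');crop('d32',240,150,390,310,4,'d32c');save('wrist','w32')
E
```

```text
time: 47.93
eef_pos: [0.4622, 0.1838, 0.0178]
tool_rot: [0.982, -0.006, -0.19, 0.004]
ft_force: [0.4, 0.4, 0.4]
gripper_width: 0.0606
```

View pics/d32c.png

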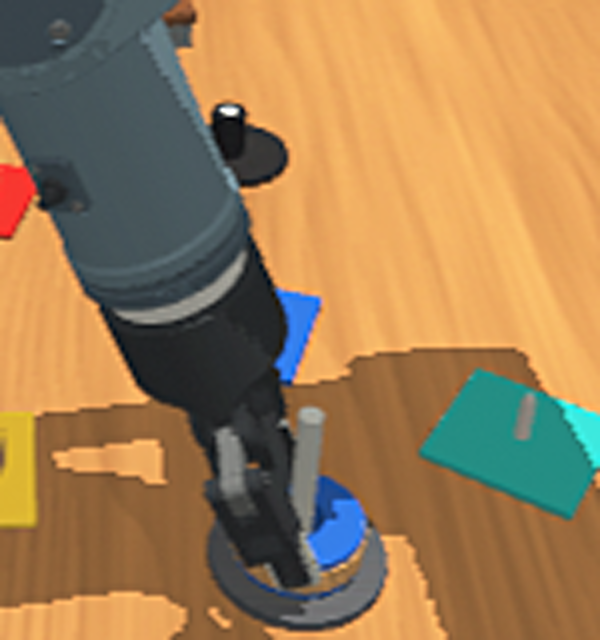

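View pics/w32.png

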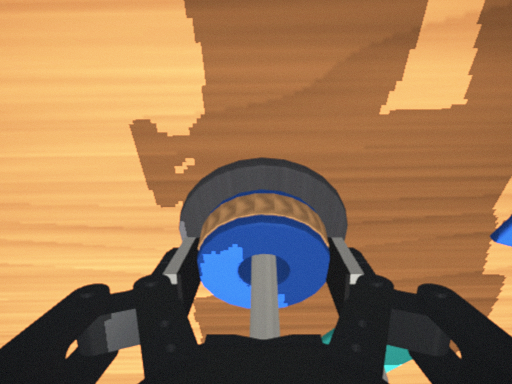

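Gripped (60.6 mm). Lifting vertically: up is tool (−0.37, 0, −0.93).

```bash
python3 -m jog '[[[-0.2,0,-0.5,0,0],[-0.4,0,-1,0,0],[-0.2,0,-0.5,0,0],[0,0,0,0,0]]]'; python3 t.py
python3 - <<'E'
from h import *
save('side','d33');crop('d33',240,150,390,310,4,'d33c');save('scene','s33');crop('s33',270,90,400,210,4,'s33c')
E
```

```text
time: 48.37
eef_pos: [0.4617, 0.184, 0.0411]
tool_rot: [0.982, -0.006, -0.191, 0.004]
ft_force: [0.9, 1.1, -0.8]
gripper_width: 0.0604
tilt 0.3817 q4 0.042 [0.4617 0.184  0.0411]
```

View pics/d33c.png

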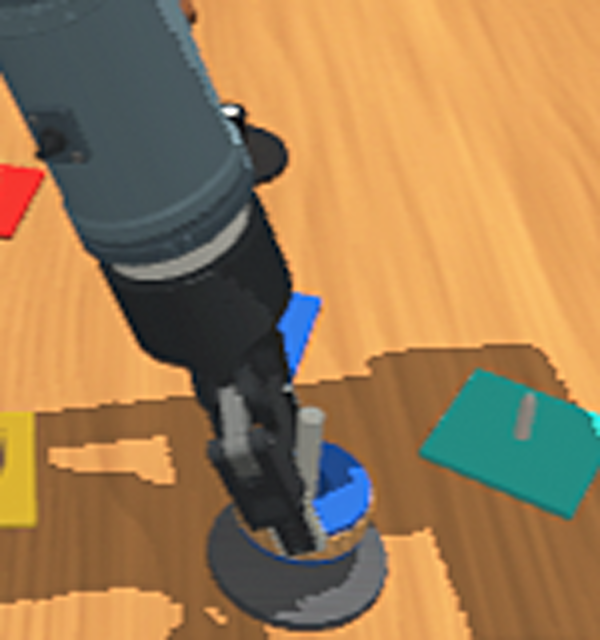

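View pics/s33c.png

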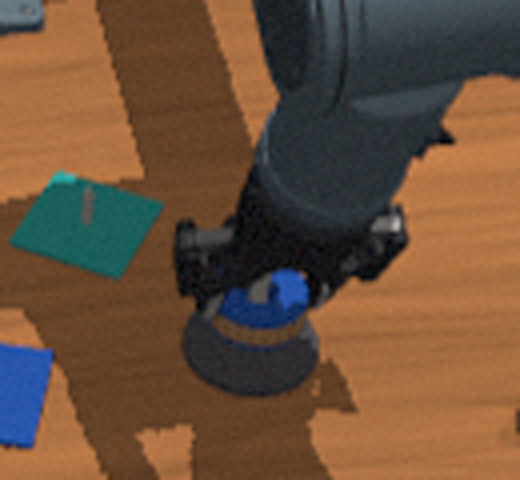

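The drum rises with the gripper. Continue up.

```bash
python3 -m jog '[[[-0.2,0,-0.5,0,0],[-0.4,0,-1,0,0],[-0.4,0,-1.1,0,0],[-0.4,0,-1.1,0,0],[-0.4,0,-1.1,0,0],[-0.4,0,-1.1,0,0],[-0.4,0,-1.1,0,0],[-0.4,0,-1.1,0,0],[-0.3,0,-0.7,0,0],[-0.1,0,-0.3,0,0],[0,0,0,0,0],[0,0,0,0,0]]]'; python3 t.py; python3 go.py blue .14
python3 - <<'E'
from h import *
save('side','d34');crop('d34',220,100,390,310,3,'d34c');save('scene','s34');crop('s34',230,60,400,210,4,'s34c')
E
```

```text
time: 49.47
eef_pos: [0.4643, 0.185, 0.1504]
tool_rot: [0.982, -0.006, -0.189, 0.004]
ft_force: [-0.3, 0.3, -2.3]
gripper_width: 0.0602
tilt 0.3783 q4 0.0413 [0.4643 0.185  0.1504]
need cm tool xyz [ 2.22 18.19  0.43] yaw x [ 0.928 -0.013 -0.371] zaxis [-0.3713 -0.0053 -0.9285] pos [0.4643 0.185  0.1504] F [-0.3  0.3 -2.3] w 0.0602 t 49.47
```

View pics/d34c.png

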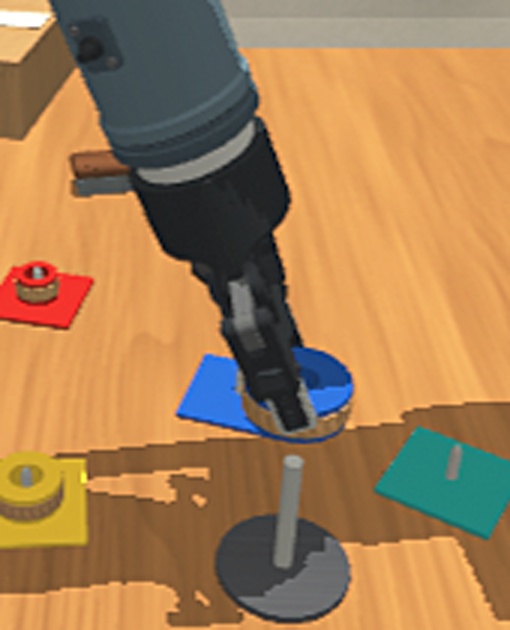

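View pics/s34c.png

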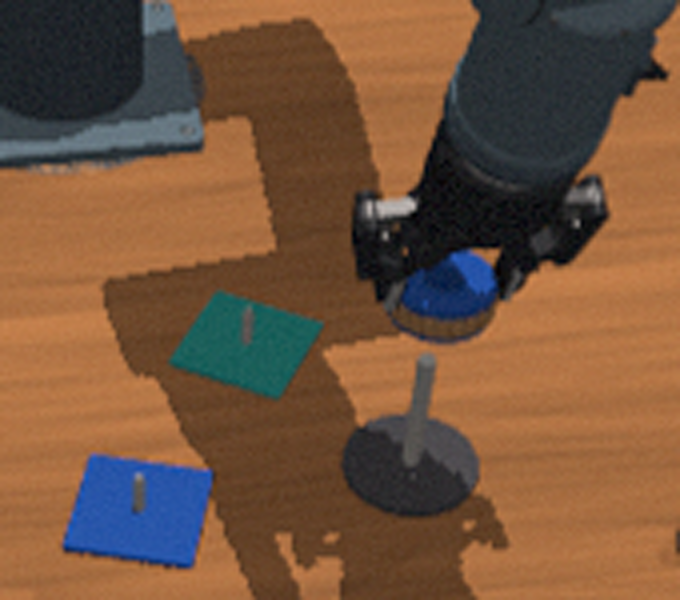

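```bash
python3 -m jog '[[[0.1,0.7,0,0,0],[0.1,1.4,0,0,0],[0.1,1.5,0,0,0],[0.1,1.5,0,0,0],[0.1,1.5,0,0,0],[0.1,1.5,0,0,0],[0.1,1.5,0,0,0],[0.1,1.5,0,0,0],[0.1,1.5,0,0,0],[0.1,1.5,0,0,0],[0.1,1.4,0,0,0],[0.1,1,0,0,0],[0,0.5,0,0,0],[0,0,0,0,0],[0,0,0,0,0]]]'; python3 t.py; python3 go.py blue .1
```

```text
time: 50.82
eef_pos: [0.4682, -0.0111, 0.1413]
tool_rot: [0.98, -0.01, -0.197, 0.005]
ft_force: [-0.6, -0.4, -1.8]
gripper_width: 0.0601
tilt 0.3887 q4 -0.0818 [ 0.4682 -0.0111  0.1413]
need cm tool xyz [ 2.79 -1.47  3.29] yaw x [ 0.922 -0.022 -0.386] zaxis [-0.3863 -0.0051 -0.9224] pos [ 0.4682 -0.0111  0.1413] F [-0.6 -0.4 -1.8] w 0.0601 t 50.82
```

```bash
python3 -m jog '[[[0.4,-0.5,0.3,0,0],[0.6,-0.6,0.8,0,0],[0.6,-0.2,0.9,0,0],[0.6,0,0.9,0,0],[0.5,0,0.9,0,0],[0.3,0,0.5,0,0],[0,0,0,0,0],[0,0,0,0,0]]]' | head -2; python3 t.py; python3 go.py blue .06
python3 - <<'E'
from h import *
save('side','d35');crop('d35',240,130,370,260,5,'d35c');save('scene','s35');crop('s35',210,100,330,220,5,'s35c');save('wrist','w35')
E
```

```text
time: 51.48
eef_pos: [0.4795, 0.0064, 0.0825]
tilt 0.3943 q4 -0.0709 [0.4795 0.0064 0.0825]
need cm tool xyz [1.07 0.33 1.99] yaw x [ 0.921 -0.016 -0.389] zaxis [-0.3892 -0.0054 -0.9211] pos [0.4795 0.0064 0.0825] F [ 0.1 -0.9 -0.5] w 0.0603 t 51.48
```

View pics/d35c.png

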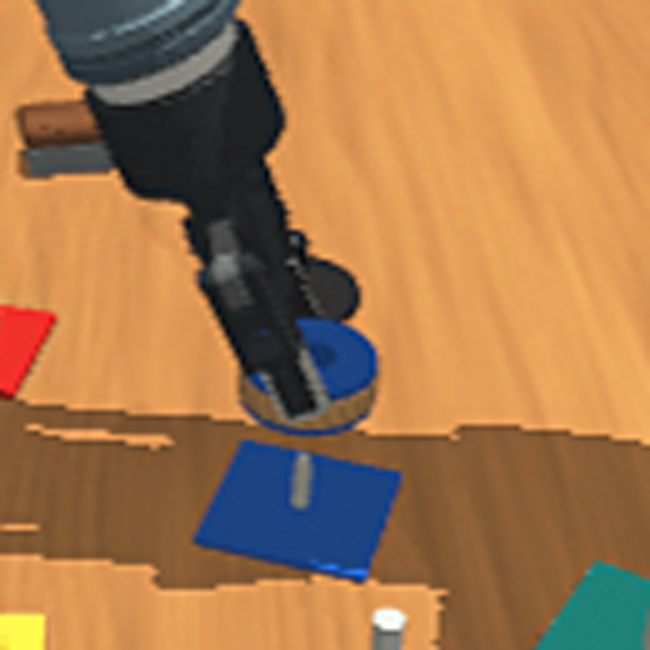

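View pics/s35c.png

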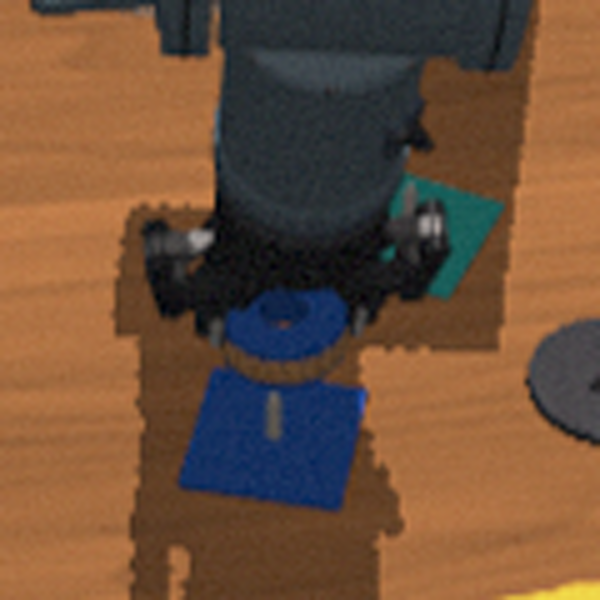

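View pics/w35.png

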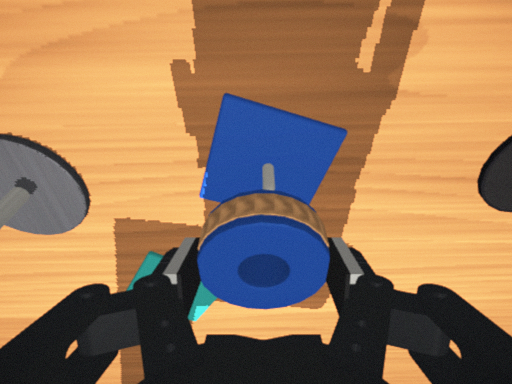

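Run:
```python
from h import *
for fn,u,v in [('s35',210+284/5,100+309/5),('d35',240+311/5,130+363/5),('w35',263.5,265)]:
    print(fn,atz(load(fn),u,v,.0965))
print(proj(load('w35'),(.4815,.0028,.006)),proj(load('w35'),(.4815,.0028,.036)))
```

```text
s35 [0.48295491 0.00833936 0.0965    ]
d35 [0.48052931 0.01489811 0.0965    ]
w35 [0.4835838  0.00619582 0.0965    ]
(266.702982309746, 164.4838260982675) (267.69676907345564, 190.33002873173047)
```

```bash
python3 -m jog '[[[0.2,0.3,0.7,0,0],[0.4,0,0.9,0,0],[0.3,0,0.8,0,0],[0.1,0,0.3,0,0],[0,0,0,0,0],[0,0,0,0,0]]]' | head -2; python3 t.py; python3 go.py .478,.0028 .04
python3 - <<'E'
from h import *
save('scene','s36');crop('s36',210,100,330,220,5,'s36c');save('side','d36');crop('d36',240,130,370,260,4,'d36c');save('wrist','w36')
E
```

```text
time: 52.13
eef_pos: [0.4793, 0.0015, 0.0527]
tilt 0.3893 q4 -0.0744 [0.4793 0.0015 0.0527]
need cm tool xyz [ 0.37 -0.14  1.22] yaw x [ 0.923 -0.018 -0.385] zaxis [-0.3849 -0.0057 -0.9229] pos [0.4793 0.0015 0.0527] F [ 0.5 -0.  -0.4] w 0.0607 t 52.13
```

View pics/s36c.png

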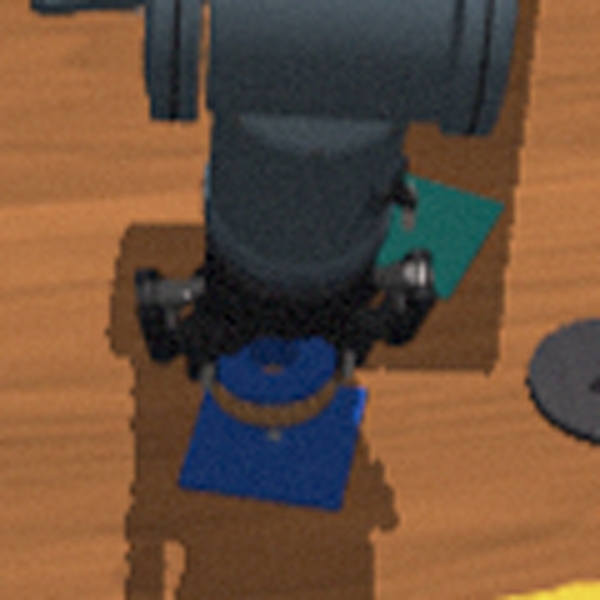

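View pics/d36c.png

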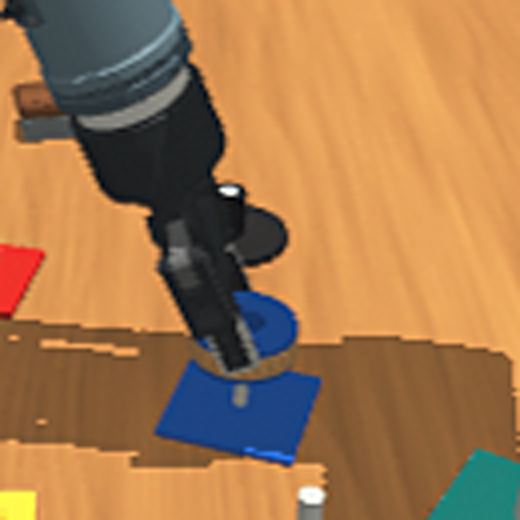

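View pics/w36.png

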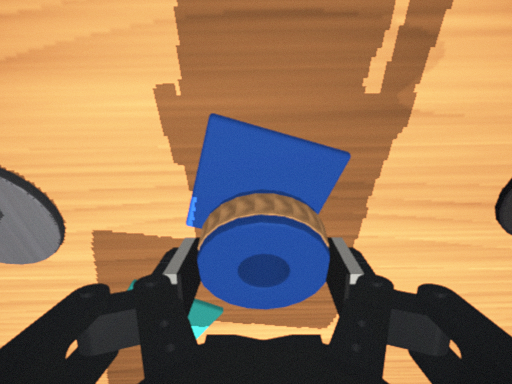

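```bash
python3 -m jog '[[[0.2,-0.1,0.7,0,0],[0.2,0,0.6,0,0],[0.1,0,0.2,0,0],[0,0,0,0,0]]]' | grep -E "pos|force"; python3 go.py .478,.0028 .017
```

```text
eef_pos: [0.4792, 0.0025, 0.0366]
ft_force: [-0.8, -0.1, -1.5]
need cm tool xyz [ 0.64 -0.05  1.86] yaw x [ 0.924 -0.018 -0.382] zaxis [-0.3818 -0.0063 -0.9242] pos [0.4792 0.0025 0.0366] F [-0.8 -0.1 -1.5] w 0.0604 t 52.62
```

```bash
python3 -m jog '[[[0.2,0,0.6,0,0],[0.2,0,0.6,0,0],[0.1,0,0.2,0,0],[0,0,0,0,0]]]' | grep -E "pos|force"; python3 go.py .478,.0028 .016
python3 - <<'E'
from h import *
save('scene','s37');crop('s37',210,100,330,220,5,'s37c');save('side','d37');crop('d37',240,130,370,260,4,'d37c')
E
```

```text
eef_pos: [0.4782, 0.0024, 0.0199]
ft_force: [0.6, -0.0, -0.6]
need cm tool xyz [ 0.13 -0.05  0.37] yaw x [ 0.924 -0.018 -0.382] zaxis [-0.3822 -0.0063 -0.924 ] pos [0.4782 0.0024 0.0199] F [ 0.6 -0.  -0.6] w 0.0602 t 52.95
```

View pics/s37c.png

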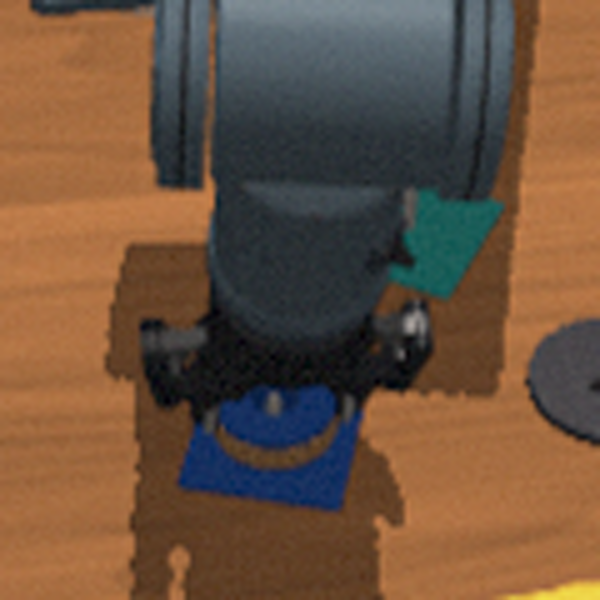

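View pics/d37c.png

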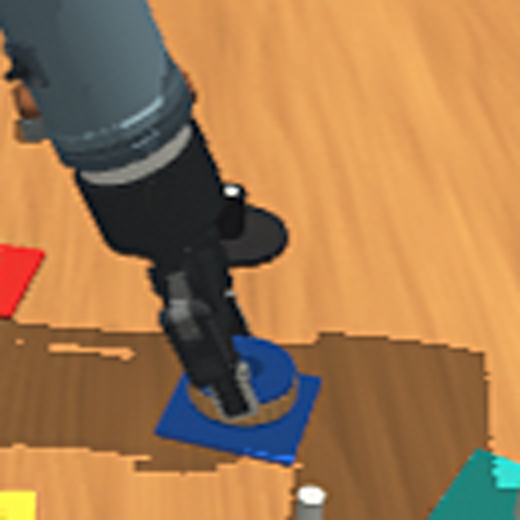

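The peg is through the bore at (273,402). Final lowering and release.

```bash
python3 -m jog '[[[0.1,0,0.3,0,0],[0,0,0.15,0,0]]]' | grep -E "pos|force"
```

```text
eef_pos: [0.4782, 0.0022, 0.016]
ft_force: [0.2, 0.2, 0.2]
```

```bash
python3 -m jog '[[[0.05,0,0.15,0,0]]]' | grep -E "pos|force"
```

```text
eef_pos: [0.4781, 0.0022, 0.0157]
ft_force: [-0.8, 1.5, 23.4]
```

```bash
python3 -m jog '[[[0,0,0,0,0],[0,0,0,0,0.85],[0,0,0,0,1],[0,0,0,0,1],[0,0,0,0,1]]]'; python3 -m jog '[[[-0.3,0,-0.8,0,1],[-0.5,0,-1.3,0,1],[-0.6,0,-1.6,0,1],[-0.7,0,-1.8,0,1],[-0.7,0,-1.8,0,1],[-0.7,0,-1.8,0,1],[-0.7,0,-1.8,0,1],[-0.4,0,-1,0,1],[0,0,0,0,1],[0,0,0,0,1]]]'
python3 - <<'E'
from h import *
save('scene','s40');save('side','d40');crop('d40',240,150,370,260,5,'d40c');save('wrist','w40')
E
```

```text
time: 53.72
eef_pos: [0.4788, 0.002, 0.0169]
tool_rot: [0.981, -0.008, -0.193, 0.005]
ft_force: [0.5, -0.5, 0.4]
gripper_width: 0.0854
time: 54.55
eef_pos: [0.4802, 0.004, 0.1536]
tool_rot: [0.981, -0.008, -0.194, 0.005]
ft_force: [0.1, -0.2, 0.1]
gripper_width: 0.0858
```

View pics/s40.png

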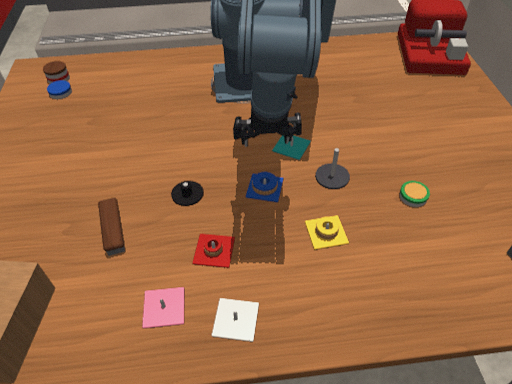

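View pics/d40.png

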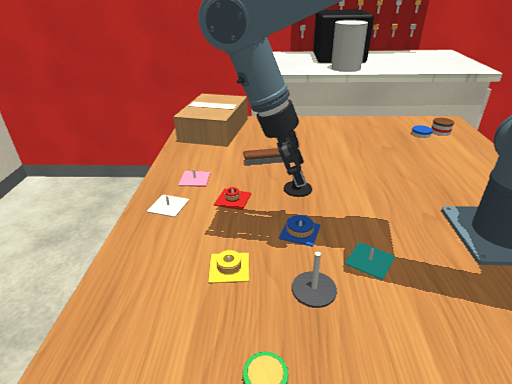

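View pics/d40c.png

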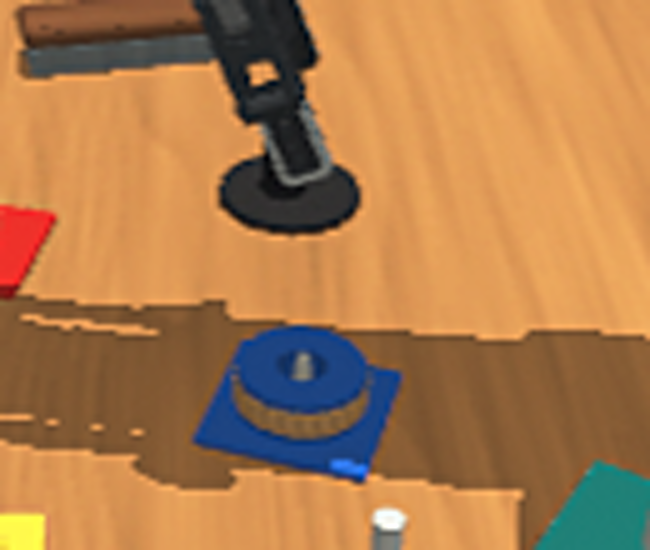

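All three drums lie flat over their pegs, the cap stands on the pad at (186,190), and the brush and tin have not moved. Handing in.

Run:
```python
from h import *
c=load('s40'); d0=load('scene0')
a=np.abs(c['color'].astype(int)-d0['color'].astype(int)).max(2)
print('brush diff',a[195:258,95:128].max(),'tin diff',a[178:212,398:432].max(), np.round(env.sense()['ft_force'],1))
env.job_done()
```

```text
brush diff 18 tin diff 17 [-0.5 -1.   0.1]
the job is handed in; nothing more can be done
```

The job is done and handed in at about 55 s, in the order asked. The cap stands upright on the black pad. The red, yellow and blue drums each lie flat over the peg of their own plate.

**Last checks:**
- **Placing:** The scene and side pictures show each peg inside its drum's bore and the drums flat. The gripper is open and clear, with about 0 N on it.
- **Cap position:** One wrist picture put it about 2 mm off the pad's centre. The side picture disagreed, giving about 7 mm by its own pad reading and 2–4 mm against the pad's earlier position.
- **Tin and brush:** Neither moved; the scene picture shows only noise-level differences there.

**What did not go cleanly:**
- **Contact force:** On the first approach to the blue drum, the gripper's body touched the spindle tip. I read 39.5 N vertically, about 41.5 N in all counting the sideways part, so this sits right at the 40 N limit and may have passed it.
- **Tool tilt:** The tool drifted a few degrees off vertical as it moved, about 5° at most while carrying the red drum. That drum was about 3° off level at worst.
- **Blue grasp:** Straight down, the fingers could only have caught about 1 mm of the drum. I leaned the tool about 22° around the jaw axis to grasp it. The pictures show the drum staying close to level on the way.

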